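# Unpin the roasting-pan arm, pack the spice tins under it and swing it back

## Robot

A 7-joint arm with a two-finger parallel gripper is mounted at the origin on the work surface. World frame = base frame: x ahead of the robot, y to its left, z up, the work surface at z = 0. Lengths are in m, angles in rad, forces in N, time in s.
With the tool pointing down it reaches from about 0.4 to 0.85 m from the base axis. Payload 4.5 kg.
Tool frame: the origin (TCP) lies at the centre of the arm's flange, where the gripper is bolted on; the fingertips stand nose_length ahead of it and the grasp point (between the pads) lies 147 mm ahead of it (nose_length is the distance from the TCP to the fingertips, in m); z points along the fingers, y is the line along which they close (so a half turn about z gives the same grasp; the last joint's range is limited). The gripper opens to 88 mm and grips with 3 to 60 N. Pads are 18 mm wide; open, the fingers measure 123 mm over their backs; the gripper's body (75 mm by 187 mm) begins 45 mm behind the grasp point.
Start: joints at [-1.224, 0.689, -0.195, 1.565, 0.157, 0.902, -0.215], TCP at [0.192, 0.595, 0.405] pointing down, gripper open.
Joint ranges: [-3.01, 3.01], [-0.46, 2.08], [-1.47, 1.51], [0.13, 2.56], [-1, 4.14], [0.04, 2.09], [-2.66, 2.66]. Speed limits (rad/s): [2.57, 2.57, 3.14, 3.14, 3.14, 3.14, 3.14].

## Interface

Orientations are given as a unit quaternion [x, y, z, w].
In Python, from plant import * gives the robot as it stands.
- The arm moves only by the tool play_rows, never from a script. Its argument "rows" is a list that holds one entry, the list of rows, each a list of 6 numbers: the shift along the tool's x, y, z normalised to -1 to 1, where 1 is 0.5 m, then the turn, a rotation vector about the tool's x, y, z normalised to -1 to 1, where 1 is 0.5 rad. A call has 1 to 20 rows; each row is the pose to reach, as a shift and turn from the pose commanded when the call began, along the tool's axes at that moment; what a row does not reach only later rows make up. A row lasts 1/12 s, in which the tool goes at most 41.7 mm and 7.16 degrees, less where a joint would pass 70% of its speed; a pose out of reach is approached as far as the arm can. A call with a number of a shift or a turn outside -1 to 1 is refused whole. A call with a gripper value outside its range is refused whole. "claw" is the closure, from 0 (fully open) to 1 (shut), set as the call begins (left out, the last holds). The fingers move at their own pace and stop on an object; "squeeze" is the grip in N (left out, the last holds). Time passes only in rows, so rows that repeat a pose let the fingers close. It gives the time, the measured TCP pose, the force, the opening and the grip force at its end, in the units of the state.
- get_state(): the state, without advancing time (a new reading comes with each control period).
- snapshot(name): name is "side" or "top" or "wrist"; returns a dict with "pixels" (384x512x3 uint8, blue, green, red), "camera_matrix" (3x3 intrinsics, pixels), "world_to_cam" (4x4, takes a point from world to camera coordinates); the wrist camera has in their place "mount" (4x4, takes a point from camera to tool coordinates, whose origin is the TCP and whose axes are the flange's). Camera axes: x right, y down, z forward; pixel columns grow to the right and rows downward; lengths in m; the calibration is good to about 2 mm. A picture is of the moment at which its call begins: read the wrist's pose just before it. There is no depth.
- finish_job(): hands the job in; it is judged then, once.
The state is a dict: "clock": time; "q": joint angles; "qd": joint speeds; "joint_torque": joint torques, N m; "tool_pos": TCP position; "eef_rot": TCP orientation; "contact_force": force on the tool from outside, world axes, zero at the start; "moment": the same for the moment, N m; "opening": opening from 0.0 (shut) to 1.0 (fully open); "finger_force": force on a finger pad.
Only numpy, scipy, OpenCV 4.12 (cv2) and the standard library are available. Lean on these libraries where they do the work, as an engineer would, in place of code of your own. Each camera call takes 0.05 s, during which the arm holds its last target. There are 200 camera calls.

## Task

The black roasting pan on its swing arm is locked over the packing crate: draw the red-gripped pin up out of its bore and park it upright in the yellow side notch, flange resting on the plate and shank well home in the slot, then swing the pan fully clear of the crate (about a quarter turn). Pack every tin and canister present into the crate, each standing upright flat on its floor, then swing the pan back over the crate as it was at the start. Leave the pin parked in the notch, and do not disturb the coffee pot, the pestle or the stirring rod.

Things in the scene. Friction and masses are not known exactly. Their poses are not given: they have to be found in the camera images.
- crate_floor (a point): centre of the inner floor of the open wooden crate, which is fixed to the ledge. Inside it measures 138 mm along its x and 204 mm along its y; walls 6 mm thick, their rims 40 mm above this floor, which is 6 mm above the ledge. All five tins fit only side by side: as a grid of 2 (along x) by 3 (along y) places of about 68 mm, the long tin taking two places. z is up
- pivot (a point): on the vertical hinge axis of the swing arm, 166 mm above the ledge, at the level of the arm's top face; fixed on the stand, whose frame it has. The stand is bolted to the ledge: a 110 mm base disc, a 32 mm post, and on it a steel bracket whose top face is 146 mm above the ledge. The arm points along this frame's +y, over the crate, when its joint is 0. The bore for the pin goes straight down through arm and bracket 55 mm from this point along +y
- notch (a point): the shank's place when fully home in the parking notch: centre of the slot near its closed end, at the level of the bracket's top face (146 mm above the ledge), in the stand's frame. The notch is a slot 17 mm wide in a 15 mm thick flat plate, between two yellow prongs, running along the stand's x; its mouth is open towards -x, 33 mm from this point, its closed end 6 mm beyond this point towards +x. The plate is 53 mm wide; below and above it is free space
- pan_arm (a joint): angle of the swing arm that carries the black roasting pan: 0 = over the crate (as at the start, locked by the pin), growing as it swings clockwise seen from above, away from the robot, to a stop at 1.8 rad. Stiff hinge: it stays where it is left, and takes about 2 to 3 N at the handle; with the pin in the bore it cannot turn
- swing_handle (a point): centre of the upright round wooden handle on the swing arm, 22 mm in diameter and 55 mm tall, standing on the arm's top face (166 mm above the ledge), 135 mm from the hinge axis. Pinch it from above to swing the arm
- pan_centre (a point): centre of the underside of the roasting pan on the arm, 260 mm from the hinge axis and 150 mm above the ledge; the pan is 190 mm in diameter and 34 mm deep
- pin_grip (a point): centre of the red grip of the loose steel locking pin: a bar 12 mm thick along the pin's x, 28 mm along its y and 38 mm tall. Under it is a round flange 36 mm in diameter and 6 mm thick (its underside 25 mm below this point), under that the round shank, 12 mm in diameter and 46 mm long. At the start it stands in the bore (14.5 mm wide) with the flange on the arm's top face; 46 mm of lift frees it. z runs up the pin
- pin_flange (a point): centre of the underside of the pin's flange, on the pin's axis, 25 mm below pin_grip
- jebena: green ceramic coffee pot, about 150 mm wide and 185 mm tall, a bystander; origin at the centre of its foot
- pestle: wooden pestle lying on the ledge, 180 mm long along its y, 44 mm thick, a bystander; origin at its underside
- stir_rod: stainless stirring rod lying on the ledge, 220 mm long along its y, 10 mm thick, a bystander; origin at its underside
- square_red_mid (a point): centre of the square tin, red, 60 x 60 mm, 55 mm tall without its knob (this point is half-way up the tin proper, 27.5 mm above its underside). On the middle of its lid stands a fixed dark wooden bar knob, 14 mm thick along the tin's x, 36 mm long along its y, 34 mm tall. Most of its weight is in its thick base. None if it is absent this time
- square_blue_mid (a point): centre of the square tin, blue, 60 x 60 mm, 55 mm tall without its knob (this point is half-way up the tin proper, 27.5 mm above its underside). On the middle of its lid stands a fixed dark wooden bar knob, 14 mm thick along the tin's x, 36 mm long along its y, 34 mm tall. Most of its weight is in its thick base. None if it is absent this time
- round_alu_mid (a point): centre of the round aluminium canister, 60 mm in diameter, 62 mm tall without its cap (this point is half-way up the tin proper, 31.0 mm above its underside). On the middle of its lid stands a fixed black cap, 26 mm in diameter and 34 mm tall, good to grip; a small brass vent flap beside it is only decoration. Most of its weight is in its thick base. None if it is absent this time
- round_copper_mid (a point): centre of the round copper-coloured canister, 60 mm in diameter, 62 mm tall without its cap (this point is half-way up the tin proper, 31.0 mm above its underside). On the middle of its lid stands a fixed black cap, 26 mm in diameter and 34 mm tall, good to grip; a small brass vent flap beside it is only decoration. Most of its weight is in its thick base. None if it is absent this time
- long_green_mid (a point): centre of the long green tin, 60 mm along its own x, 126 mm along its own y, 50 mm tall without its knob (this point is half-way up the tin proper, 25.0 mm above its underside). On the middle of its lid stands a fixed dark wooden bar knob, 14 mm thick along the tin's x, 36 mm long along its y, 34 mm tall. Most of its weight is in its thick base. None if it is absent this time

How it is judged:
By the outcome, as a careful person would: the job done as asked, in the order asked, and still so for the second after the job is handed in, with the robot touching nothing.
Of square_red, square_blue, round_alu, round_copper, long_green only 3 to 5 are there at a start; the rules pass over those that are not, and their reading is None.
At some moment in a run one of square_red, square_blue, round_alu, round_copper, long_green may be knocked a few centimetres aside while the robot is not near it.
It also fails if it takes over 210 s, if anything falls off the work surface, if the arm or the gripper's body presses on something with over 40 N, if the wrist force passes 120 N, or if a joint passes its speed limit or range.

## Working session

There is one attempt and no reset: what is moved stays moved. The work goes in short steps, Python scripts to look and compute and a tool call to move; the robot and the scene stay as the last step left them, time stands still between calls to the robot, and variables do not carry over. Pictures are saved under pics/ and viewed, at most 14 in all, crops included, and the job is handed in when it is done.

Besides the shell and the picture viewer there is one more tool, called as name(argument=value, ...) on one line, values as JSON. play_rows: Moves the arm, as the interface text tells. Its arguments: {"type":"object","properties":{"rows":{"type":"array"},"claw":{"type":"number"},"squeeze":{"type":"number"}},"required":["rows"]}

```bash
ls; mkdir -p pics; python3 - <<'E'
from plant import *
import cv2
s=get_state(); print(s)
try: print(nose_length)
except Exception as e: print(e)
for n in ["top","side"]:
    d=snapshot(n); cv2.imwrite(f"pics/{n}0.png",d["pixels"]); print(n,d["camera_matrix"],d["world_to_cam"])
d=snapshot("wrist"); cv2.imwrite("pics/w0.png",d["pixels"]); print(d["camera_matrix"],d["mount"])
E
```

```text
pics
{'clock': 0.0, 'q': array([-1.22418495,  0.68998262, -0.19447859,  1.56633777,  0.15735188,
        0.90247422, -0.21512179]), 'qd': array([-0.00060507, -0.00261818, -0.00054876,  0.00265255,  0.00114385,
       -0.00058316,  0.00097872]), 'joint_torque': array([ 1.32158711e-04, -5.27551925e+01, -1.26661632e+00, -1.53421730e+01,
       -5.25975705e-02,  6.52051953e-03,  1.65898027e-04]), 'tool_pos': array([0.19228191, 0.59434905, 0.40391138]), 'eef_rot': array([ 1.55735771e-01,  9.87798336e-01, -9.02872871e-04, -4.60520926e-05]), 'contact_force': array([-1.45086879, -0.05276038, -0.26440542]), 'moment': array([ 0.00136824, -0.01002733,  0.00493331]), 'finger_force': 0.0, 'opening': 1.0020058162328649}
0.166
top [[348.33775364   0.         253.95109579]
 [  0.         348.33775364 188.80064816]
 [  0.           0.           1.        ]] [[ 0.02304189 -0.99966282 -0.01197139 -0.02866249]
 [-0.99539224 -0.02182531 -0.09336995  0.54505667]
 [ 0.09307719  0.01406765 -0.99555951  1.05854336]
 [ 0.          0.          0.          1.        ]]
side [[361.68279567   0.         260.2919505 ]
 [  0.         361.68279567 196.40351376]
 [  0.           0.           1.        ]] [[ 0.99001767 -0.14090993 -0.00306751 -0.54694142]
 [-0.07332823 -0.49636541 -0.86501118  0.15587808]
 [ 0.12036606  0.85660129 -0.5017432   1.01761392]
 [ 0.          0.          0.          1.        ]]
[[324.32727687   0.         253.88984702]
 [  0.         324.32727687 188.66209773]
 [  0.           0.           1.        ]] [[-1.18322840e-04 -9.59247515e-01 -2.82567145e-01  7.32078112e-02]
 [ 9.99999921e-01 -6.52416594e-06 -3.96594375e-04  5.52563725e-04]
 [ 3.78588654e-04 -2.82567170e-01  9.59247440e-01  1.99411509e-02]
 [ 0.00000000e+00  0.00000000e+00  0.00000000e+00  1.00000000e+00]]
```

View pics/top0.png

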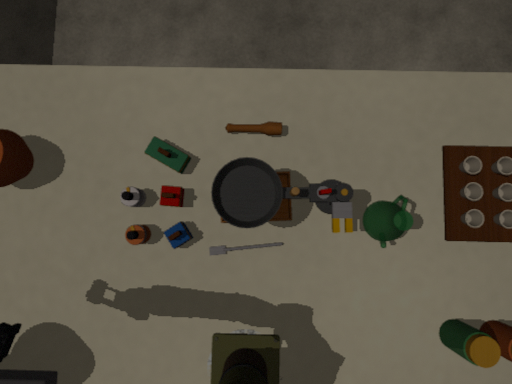

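View pics/side0.png

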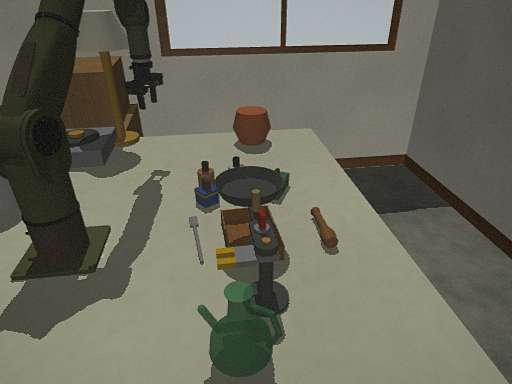

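```bash
cat > h.py <<'E'
from plant import *
import numpy as np, cv2
from scipy.spatial.transform import Rotation as R
def shot(name,save=None):
    s=get_state(); d=snapshot(name); K=d["camera_matrix"]
    if name=="wrist":
        T=np.eye(4);T[:3,:3]=R.from_quat(s["eef_rot"]).as_matrix();T[:3,3]=s["tool_pos"]
        C=T@d["mount"]
    else: C=np.linalg.inv(d["world_to_cam"])
    if save: cv2.imwrite("pics/"+save,d["pixels"])
    return d["pixels"],K,C
def ray(K,C,uv):
    v=C[:3,:3]@np.linalg.inv(K)@np.array([uv[0],uv[1],1.]); return C[:3,3],v
def plane(K,C,uv,z):
    o,v=ray(K,C,uv); return o+v*(z-o[2])/v[2]
def proj(K,C,p):
    q=np.linalg.inv(C)@np.append(p,1); q=K@q[:3]; return q[:2]/q[2]
def mask(img,lo,hi):
    return cv2.inRange(cv2.cvtColor(img,cv2.COLOR_BGR2HSV),np.array(lo),np.array(hi))
def blobs(m,amin=20):
    n,l,st,c=cv2.connectedComponentsWithStats(m)
    out=[]
    for i in range(1,n):
        if st[i,4]>=amin:
            pts=np.argwhere(l==i)[:,::-1].astype(np.float32); r=cv2.minAreaRect(pts)
            out.append((int(st[i,4]),c[i].round(1),[np.round(x,1) for x in r]))
    return sorted(out,key=lambda b:-b[0])
def pose():
    s=get_state(); Rm=R.from_quat(s["eef_rot"]).as_matrix()
    yaw=np.arctan2(Rm[1,1],Rm[0,1])
    return s,Rm,yaw
def move(target,yaw=None,ref=None):
    """rows needed from current measured pose: tool-down at target TCP, finger-closing line at yaw (mod pi)."""
    s,Rm,y0=pose()
    Rt=Rm
    if yaw is not None:
        d=(yaw-y0+np.pi/2)%np.pi-np.pi/2; yy=y0+d
        yv=np.array([np.cos(yy),np.sin(yy),0]); zv=np.array([0,0,-1.]); Rt=np.c_[np.cross(yv,zv),yv,zv]
    sh=Rm.T@(np.array(target)-s["tool_pos"])/0.5
    tr=R.from_matrix(Rm.T@Rt).as_rotvec()/0.5
    print("row",np.round(sh,4),np.round(tr,3), "yaw0",np.round(np.degrees(y0),1),"tcp",s["tool_pos"].round(4),"t",s["clock"])
E
python3 - <<'E'
import cv2,numpy as np
a=cv2.imread("pics/top0.png")
c=cv2.resize(a[110:270,110:300],None,fx=4,fy=3.7,interpolation=2)
cv2.imwrite("pics/c1.png",c[:, :760])
cv2.imwrite("pics/c2.png",cv2.resize(a[150:260,270:420],None,fx=5,fy=5,interpolation=2))
E
```

```text
(no output)
```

View pics/c2.png

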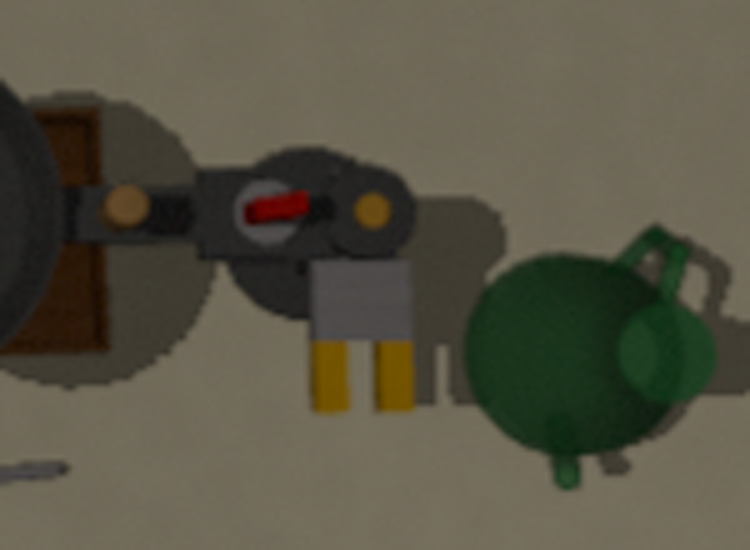

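```bash
python3 - <<'E'
from h import *
a,K,C=shot("top")
def P(n,uv,z): print(n,plane(K,C,uv,z).round(4))
P("pivot",(344.4,192),.17);P("handle",(295.4,191.4),.221);P("pin",(325.4,191.4),.21)
P("mouth",(342.4,232),.146)
hs=dict(red=([0,150,60],[4,255,255]),blue=([100,100,40],[125,255,255]),green=([60,80,30],[90,255,200]),copper=([5,140,60],[14,255,255]),yellow=([20,150,80],[32,255,255]))
for k,(lo,hi) in hs.items():
    for b in blobs(mask(a,lo,hi),40):
        if 100<b[1][0]<420 and 110<b[1][1]<280: print(k,b,plane(K,C,b[1],{'yellow':.146}.get(k,.055)).round(3))
E
```

```text
pivot [ 0.5287 -0.2613  0.17  ]
handle [ 0.5229 -0.1247  0.221 ]
pin [ 0.5256 -0.2028  0.21  ]
mouth [ 0.4214 -0.2617  0.146 ]
red (144, array([169.4, 201.1]), [array([169.4, 201.1]), array([18.8,  8.1]), np.float64(6.7)]) [0.5   0.238 0.055]
red (127, array([170.9, 189.5]), [array([170.9, 189.4]), array([18.5,  7.1]), np.float64(7.6)]) [0.535 0.235 0.055]
red (53, array([326. , 190.7]), [array([325.5, 190.5]), array([ 5., 11.]), np.float64(90.0)]) [ 0.542 -0.234  0.055]
blue (269, array([176.7, 235. ]), [array([176.6, 235. ]), array([19.1, 19.4]), np.float64(58.4)]) [0.399 0.211 0.055]
green (1402, array([386.7, 220.3]), [array([388.4, 217.6]), array([40.9, 50.8]), np.float64(53.7)]) [ 0.457 -0.415  0.055]
green (621, array([166.4, 153.9]), [array([166.2, 153.7]), array([39.4, 18.4]), np.float64(29.7)]) [0.644 0.254 0.055]
copper (307, array([257.3, 127.2]), [array([253.5, 127. ]), array([10., 55.]), np.float64(90.0)]) [ 0.733 -0.023  0.055]
copper (92, array([133.2, 238.5]), [array([132.5, 237.2]), array([18.8, 11.8]), np.float64(38.2)]) [0.385 0.342 0.055]
copper (46, array([138.2, 227.8]), [array([138.5, 227.8]), array([9.9, 5.3]), np.float64(9.5)]) [0.417 0.328 0.055]
yellow (102, array([348.6, 224.9]), [array([348.5, 224.5]), array([13.,  7.]), np.float64(90.0)]) [ 0.441 -0.279  0.146]
yellow (101, array([335.3, 225. ]), [array([335.5, 225. ]), array([14.,  7.]), np.float64(90.0)]) [ 0.44  -0.242  0.146]
```

View pics/c1.png

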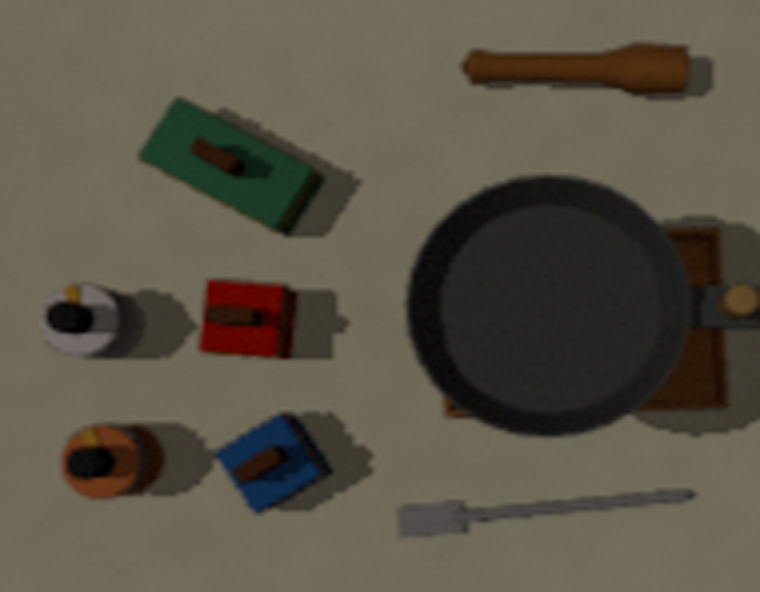

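```bash
cat >> h.py <<'E'
def down(yy):
    yv=np.array([np.cos(yy),np.sin(yy),0]); zv=np.array([0,0,-1.]); return np.c_[np.cross(yv,zv),yv,zv]
def chain(calls):
    """calls: list of calls; each call a list of (x,y,z TCP,yawdeg or None) waypoints. Prints numbers per row, 6 each; frames chained."""
    s,Rm,y0=pose(); p=s["tool_pos"]; yy=y0
    print("tcp",p.round(4),"yaw",np.degrees(y0).round(1),"t",round(s["clock"],2),"F",s["contact_force"].round(1),"op",round(s["opening"],3),"ff",round(s["finger_force"],1))
    for c in calls:
        p0,R0=p,Rm
        for (x,y,z,w) in c:
            if w is not None: yy=yy+(np.radians(w)-yy+np.pi/2)%np.pi-np.pi/2
            Rt=Rm if w is None else down(yy)
            sh=R0.T@(np.array([x,y,z])-p0)/.5; tr=R.from_matrix(R0.T@Rt).as_rotvec()/.5
            n=max(np.linalg.norm(np.array([x,y,z])-p)/.0417,0.5*np.linalg.norm(R.from_matrix(Rm.T@Rt).as_rotvec()/.5)/.125)
            print("  ",np.r_[sh,tr].round(4).tolist(),"rows>=",round(n,1))
            p,Rm=np.array([x,y,z]),Rt
        print(" --")
E
python3 - <<'E'
from h import *
chain([[(.45,.2,.41,45)],[(.50,-.1,.41,20)],[(.526,-.204,.41,0)]])
E
```

```text
tcp [0.1923 0.5945 0.4042] yaw 72.1 t 0.2 F [-0.3 -1.3  1. ] op 1.003 ff 0.0
   [-0.7332, -0.5922, -0.0109, -0.002, 0.0006, 0.9455] rows>= 11.3
 --
   [-0.495, -0.3536, 0.0, 0.0, 0.0, 0.8727] rows>= 7.3
 --
   [-0.2132, -0.0223, 0.0, 0.0, 0.0, 0.6981] rows>= 2.8
 --
```

play_rows(rows=[[[-0.733,-0.592,-0.011,-0.002,0.0006,0.9455],[-0.733,-0.592,-0.011,-0.002,0.0006,0.9455],[-0.733,-0.592,-0.011,-0.002,0.0006,0.9455],[-0.733,-0.592,-0.011,-0.002,0.0006,0.9455],[-0.733,-0.592,-0.011,-0.002,0.0006,0.9455],[-0.733,-0.592,-0.011,-0.002,0.0006,0.9455],[-0.733,-0.592,-0.011,-0.002,0.0006,0.9455],[-0.733,-0.592,-0.011,-0.002,0.0006,0.9455],[-0.733,-0.592,-0.011,-0.002,0.0006,0.9455],[-0.733,-0.592,-0.011,-0.002,0.0006,0.9455],[-0.733,-0.592,-0.011,-0.002,0.0006,0.9455],[-0.733,-0.592,-0.011,-0.002,0.0006,0.9455],[-0.733,-0.592,-0.011,-0.002,0.0006,0.9455],[-0.733,-0.592,-0.011,-0.002,0.0006,0.9455],[-0.733,-0.592,-0.011,-0.002,0.0006,0.9455],[-0.733,-0.592,-0.011,-0.002,0.0006,0.9455]]])

```text
clock: 1.53
tool_pos: [0.449, 0.2021, 0.4102]
eef_rot: [0.381, 0.925, 0.001, -0.001]
contact_force: [0.4, -0.6, 0.6]
opening: 1.004
finger_force: 0.0
```

play_rows(rows=[[[-0.495,-0.354,0,0,0,0.873],[-0.495,-0.354,0,0,0,0.873],[-0.495,-0.354,0,0,0,0.873],[-0.495,-0.354,0,0,0,0.873],[-0.495,-0.354,0,0,0,0.873],[-0.495,-0.354,0,0,0,0.873],[-0.495,-0.354,0,0,0,0.873],[-0.495,-0.354,0,0,0,0.873],[-0.495,-0.354,0,0,0,0.873],[-0.495,-0.354,0,0,0,0.873]]])

```text
clock: 2.37
tool_pos: [0.4999, -0.0986, 0.4097]
eef_rot: [0.573, 0.819, 0.001, -0.001]
contact_force: [0.3, 1.8, -0.1]
opening: 1.002
finger_force: 0.0
```

play_rows(rows=[[[-0.213,-0.022,0,0,0,0.698],[-0.213,-0.022,0,0,0,0.698],[-0.213,-0.022,0,0,0,0.698],[-0.213,-0.022,0,0,0,0.698],[-0.213,-0.022,0,0,0,0.698],[-0.213,-0.022,0,0,0,0.698],[-0.213,-0.022,0,0,0,0.698],[-0.213,-0.022,0,0,0,0.698],[-0.213,-0.022,0,0,0,0.698]]])

```text
clock: 3.12
tool_pos: [0.5259, -0.2022, 0.4099]
eef_rot: [0.706, 0.708, 0.001, -0.001]
contact_force: [0.4, -0.9, 0.2]
opening: 1.001
finger_force: 0.0
```

```bash
python3 - <<'E'
from h import *
chain([]); print(get_state()["q"].round(2))
a,K,C=shot("wrist","w1.png")
for n,l,h,z in [("red",[0,150,60],[6,255,255],.210),("red2",[172,150,60],[180,255,255],.21),("yel",[20,150,80],[32,255,255],.146)]:
    for b in blobs(mask(a,l,h),60): print(n,b,plane(K,C,b[1],z).round(4))
E
```

```text
tcp [ 0.5259 -0.2022  0.4099] yaw 0.1 t 3.12 F [ 0.4 -0.9  0.2] op 1.001 ff 0.0
[ 0.24  0.6   0.07  1.76 -0.06  0.79  0.35]
red (1092, array([256.2, 214.3]), [array([255.8, 213.6]), array([57.7, 20.1]), np.float64(80.5)]) [ 0.5271 -0.1973  0.21  ]
yel (542, array([154.3, 229.8]), [array([149.5, 234.5]), array([25., 49.]), np.float64(90.0)]) [ 0.4447 -0.2353  0.146 ]
yel (445, array([258. , 271.8]), [array([258. , 271.5]), array([23., 22.]), np.float64(90.0)]) [ 0.5294 -0.2736  0.146 ]
yel (379, array([168.7, 273.5]), [array([166.5, 271. ]), array([26., 21.]), np.float64(90.0)]) [ 0.4536 -0.2754  0.146 ]
yel (365, array([ 27.8, 310.2]), [array([ 29.9, 307.8]), array([16.3, 62.2]), np.float64(7.5)]) [ 0.3269 -0.3122  0.146 ]
yel (246, array([479.7, 311.4]), [array([478.1, 308.9]), array([59.5, 14.2]), np.float64(84.2)]) [ 0.7252 -0.3125  0.146 ]
yel (91, array([496.3, 356. ]), [array([496., 356.]), array([ 2., 30.]), np.float64(90.0)]) [ 0.7501 -0.3607  0.146 ]
```

View pics/w1.png

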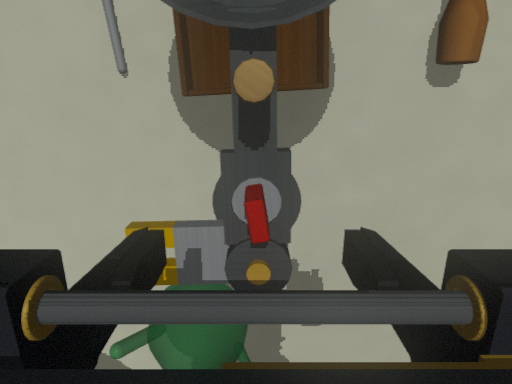

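```bash
python3 - <<'E'
from h import *
a,K,C=shot("wrist")
g=mask(a,[0,0,110],[180,40,255]); 
for n,uv,z in [("flange",(256,202),.172),("handle",(254,80),.221),("brass",(258,272),.17),("brass2",(258,272),.18)]: print(n,plane(K,C,uv,z).round(4))
m=mask(a,[0,150,40],[6,255,255]); ys,xs=np.nonzero(m[150:260]); ys+=150
for r in range(184,244,6):
    q=np.nonzero(m[r])[0]; print(r,q.min(),q.max(),a[r,(q.min()+q.max())//2])
y=mask(a,[18,120,60],[34,255,255]); 
# plate outline: prongs near u 120..180
for r in (226,236,250,262,270,278):
    q=np.nonzero(y[r,100:220])[0]+100; print("y",r,q.min() if len(q) else None,q.max() if len(q) else None)
for u in (130,140,150,160,170): 
    q=np.nonzero(y[200:300,u])[0]+200; print("yu",u,q.min(),q.max(),[int(k) for k in q[1:][np.diff(q)>1]],[int(k) for k in q[:-1][np.diff(q)>1]])
E
```

```text
flange [ 0.5272 -0.2029  0.172 ]
handle [ 0.5256 -0.1227  0.221 ]
brass [ 0.529 -0.26   0.17 ]
brass2 [ 0.5288 -0.2541  0.18  ]
184 254 260 [25 30 93]
190 246 262 [26 30 95]
196 246 263 [29 31 98]
202 245 264 [ 25  31 138]
208 245 265 [ 20  29 138]
214 246 266 [ 26  30 138]
220 248 267 [ 29  33 139]
226 248 267 [ 19  23 135]
232 250 268 [ 27  30 136]
238 251 269 [ 17  26 135]
y 226 127 172
y 236 126 172
y 250 None None
y 262 167 175
y 270 163 176
y 278 159 177
yu 130 223 234 [] []
yu 140 222 229 [] []
yu 150 221 229 [] []
yu 160 221 284 [275] [229]
yu 170 221 284 [258] [246]
```

```bash
python3 - <<'E'
from h import *
a,K,C=shot("wrist")
for uv in [(127,229),(127,240),(160,229),(160,284),(200,229),(200,284)]: print(uv,plane(K,C,uv,.146).round(4))
g=cv2.cvtColor(a,cv2.COLOR_BGR2GRAY); print(g[212:292,200].tolist()); print(g[212:262,140].tolist()); print(g[240,110:180].tolist())
chain([[(.5272,-.203,.40,8.5),(.5272,-.203,.343,8.5)]])
E
```

```text
(127, 229) [ 0.4225 -0.2354  0.146 ]
(127, 240) [ 0.4214 -0.2452  0.146 ]
(160, 229) [ 0.4493 -0.2354  0.146 ]
(160, 284) [ 0.4452 -0.2865  0.146 ]
(200, 229) [ 0.4819 -0.2354  0.146 ]
(200, 284) [ 0.4796 -0.2864  0.146 ]
[156, 154, 156, 154, 155, 154, 154, 100, 82, 82, 82, 82, 83, 88, 111, 112, 112, 113, 113, 113, 115, 113, 113, 114, 113, 114, 113, 114, 114, 115, 114, 113, 113, 112, 113, 81, 71, 69, 71, 69, 72, 70, 70, 69, 67, 71, 68, 66, 70, 68, 68, 69, 67, 67, 65, 67, 67, 66, 65, 66, 65, 64, 65, 63, 65, 64, 67, 65, 63, 63, 64, 68, 67, 69, 71, 71, 68, 68, 50, 47]
[157, 156, 158, 157, 156, 155, 156, 155, 130, 98, 92, 92, 91, 89, 90, 112, 120, 73, 46, 47, 45, 49, 47, 46, 43, 40, 36, 39, 41, 40, 40, 40, 39, 42, 38, 40, 39, 39, 39, 35, 35, 33, 39, 34, 32, 36, 34, 30, 28, 25]
[158, 157, 158, 158, 157, 158, 157, 159, 156, 157, 157, 157, 135, 86, 51, 44, 47, 46, 45, 41, 42, 44, 42, 44, 44, 41, 43, 45, 38, 42, 41, 41, 42, 45, 40, 42, 41, 44, 41, 40, 42, 42, 43, 41, 40, 38, 40, 39, 40, 34, 38, 37, 38, 39, 65, 108, 121, 122, 119, 121, 119, 120, 119, 119, 114, 112, 112, 112, 115, 115]
tcp [ 0.5258 -0.2033  0.4099] yaw 0.0 t 3.27 F [-0.3 -0.1 -0.1] op 1.004 ff 0.0
   [0.0005, 0.0028, 0.0198, 0.0009, -0.0025, -0.2956] rows>= 1.2
   [0.0004, 0.0027, 0.1338, 0.0009, -0.0025, -0.2956] rows>= 1.4
 --
```

play_rows(rows=[[[0.0005,0.0028,0.02,0.001,-0.002,-0.295],[0.0005,0.0028,0.02,0.001,-0.002,-0.295],[0.0005,0.0028,0.06,0.001,-0.002,-0.295],[0.0005,0.0028,0.1,0.001,-0.002,-0.295],[0.0005,0.0028,0.1338,0.001,-0.002,-0.295],[0.0005,0.0028,0.1338,0.001,-0.002,-0.295],[0.0005,0.0028,0.1338,0.001,-0.002,-0.295]]])

```text
clock: 3.85
tool_pos: [0.527, -0.2034, 0.3427]
eef_rot: [0.654, 0.757, -0.0, -0.001]
contact_force: [0.4, 1.0, -0.4]
opening: 1.002
finger_force: 0.0
```

play_rows(rows=[[[0,0,0,0,0,0],[0,0,0,0,0,0],[0,0,0,0,0,0],[0,0,0,0,0,0],[0,0,0,0,0,0],[0,0,0,0,0,0],[0,0,0,0,0,0],[0,0,0,0,0,0],[0,0,0,0,0,0],[0,0,0,0,0,0]]], claw=1, squeeze=30)

```text
clock: 4.68
tool_pos: [0.5272, -0.2034, 0.3428]
eef_rot: [0.653, 0.757, -0.0, -0.0]
contact_force: [1.2, 0.1, 0.2]
opening: 0.27
finger_force: 0.0
```

```bash
python3 - <<'E'
from h import *
chain([])
a,K,C=shot("wrist","w2.png")
E
```

```text
tcp [ 0.5272 -0.2034  0.3428] yaw 8.4 t 4.68 F [1.2 0.1 0.2] op 0.27 ff 0.0
```

View pics/w2.png

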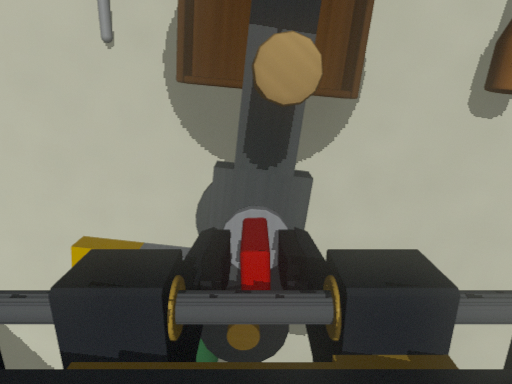

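play_rows(rows=[[[0,0,0,0,0,0],[0,0,0,0,0,0],[0,0,0,0,0,0],[0,0,0,0,0,0],[0,0,0,0,0,0],[0,0,0,0,0,0],[0,0,0,0,0,0]]])

```text
clock: 5.32
tool_pos: [0.5272, -0.2034, 0.3429]
eef_rot: [0.653, 0.757, -0.0, -0.0]
contact_force: [0.1, -0.1, -0.5]
opening: 0.13
finger_force: 30.0
```

play_rows(rows=[[[0,0,-0.01,0,0,0],[0,0,-0.02,0,0,0],[0,0,-0.03,0,0,0],[0,0,-0.04,0,0,0],[0,0,-0.05,0,0,0],[0,0,-0.06,0,0,0],[0,0,-0.07,0,0,0],[0,0,-0.08,0,0,0],[0,0,-0.09,0,0,0],[0,0,-0.1,0,0,0],[0,0,-0.11,0,0,0],[0,0,-0.12,0,0,0],[0,0,-0.128,0,0,0],[0,0,-0.128,0,0,0]]])

```text
clock: 6.48
tool_pos: [0.5275, -0.2035, 0.4078]
eef_rot: [0.653, 0.757, 0.0, 0.001]
contact_force: [0.5, 0.5, -1.0]
opening: 0.134
finger_force: 30.0
```

```bash
python3 - <<'E'
from h import *
chain([[(.392,-.203,.407,0),(.392,-.260,.407,0)]])
a,K,C=shot("side"); cv2.imwrite("pics/s2.png",cv2.resize(a[150:300,180:340],None,fx=4,fy=4))
E
```

```text
tcp [ 0.5275 -0.2035  0.4078] yaw 8.4 t 6.48 F [ 0.5  0.5 -1. ] op 0.134 ff 30.0
   [0.0408, -0.2679, 0.0013, 0.0027, 0.0011, 0.2944] rows>= 3.2
   [-0.072, -0.2846, 0.0014, 0.0027, 0.0011, 0.2944] rows>= 1.4
 --
```

View pics/s2.png

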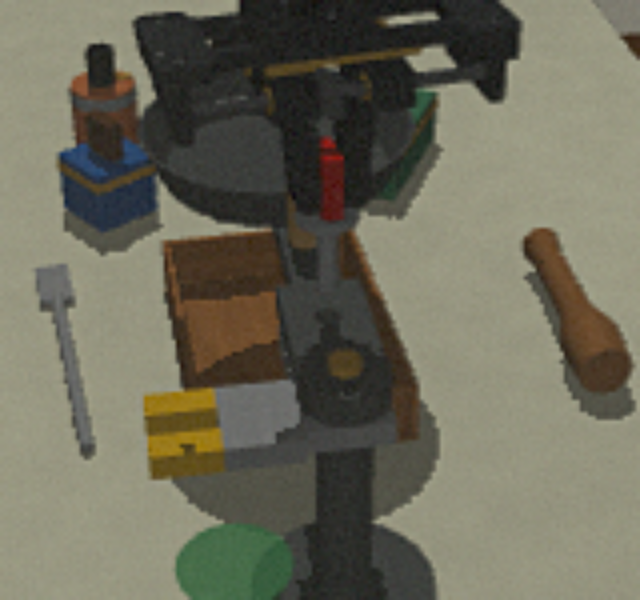

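play_rows(rows=[[[0.0408,-0.268,0.001,0.0027,0.001,0.294],[0.0408,-0.268,0.001,0.0027,0.001,0.294],[0.0408,-0.268,0.001,0.0027,0.001,0.294],[0.0408,-0.268,0.001,0.0027,0.001,0.294],[0.0408,-0.268,0.001,0.0027,0.001,0.294],[0.0408,-0.268,0.001,0.0027,0.001,0.294],[-0.03,-0.28,0.001,0.0027,0.001,0.294],[-0.072,-0.2846,0.001,0.0027,0.001,0.294],[-0.072,-0.2846,0.001,0.0027,0.001,0.294],[-0.072,-0.2846,0.001,0.0027,0.001,0.294],[-0.072,-0.2846,0.001,0.0027,0.001,0.294]]])

```text
clock: 7.45
tool_pos: [0.393, -0.2594, 0.4062]
eef_rot: [0.707, 0.708, 0.0, -0.001]
contact_force: [-0.9, 1.2, -1.3]
opening: 0.135
finger_force: 30.0
```

```bash
python3 - <<'E'
from h import *
chain([[(.392,-.260,.327,0)]])
a,K,C=shot("wrist","w3.png")
print(np.round([proj(K,C,p) for p in [(.4225,-.2515,.146),(.4225,-.2685,.146)]],0))
b,K2,C2=shot("side","s3.png")
E
```

```text
tcp [ 0.393  -0.2594  0.4062] yaw 0.1 t 7.45 F [-0.9  1.2 -1.3] op 0.135 ff 30.0
   [-0.0015, -0.0018, 0.1583, -0.0018, -0.0022, 0.0033] rows>= 1.9
 --
[[293. 183.]
 [292. 204.]]
```

View pics/w3.png

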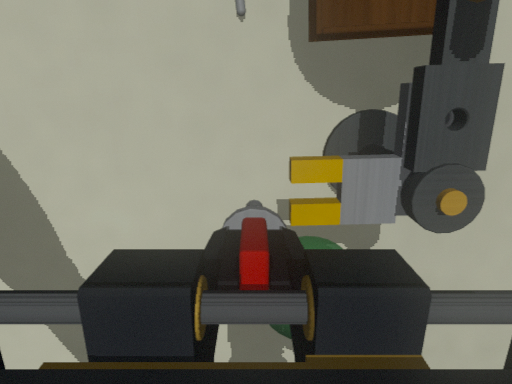

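```bash
python3 - <<'E'
from h import *
a,K,C=shot("wrist")
g=cv2.cvtColor(a,cv2.COLOR_BGR2GRAY)
for u in (305,325): print(u,[(r,int(g[r,u])) for r in range(150,230)])
print([(u,int(g[170,u])) for u in range(284,298)],[(u,int(g[215,u])) for u in range(284,298)])
for u in (300,330):
  for r in (182,204,226): print(u,r,plane(K,C,(u,r),.146).round(4))
for u,r in [(290,170),(289,215),(342,170),(340,213)]: print(u,r,plane(K,C,(u,r),.146).round(4))
E
```

```text
305 [(150, 164), (151, 164), (152, 163), (153, 163), (154, 162), (155, 164), (156, 163), (157, 115), (158, 100), (159, 97), (160, 105), (161, 127), (162, 129), (163, 130), (164, 129), (165, 129), (166, 130), (167, 130), (168, 128), (169, 129), (170, 128), (171, 128), (172, 130), (173, 130), (174, 131), (175, 129), (176, 131), (177, 129), (178, 128), (179, 131), (180, 129), (181, 130), (182, 126), (183, 136), (184, 160), (185, 163), (186, 164), (187, 163), (188, 163), (189, 162), (190, 163), (191, 164), (192, 163), (193, 162), (194, 162), (195, 162), (196, 162), (197, 162), (198, 149), (199, 107), (200, 95), (201, 97), (202, 93), (203, 93), (204, 100), (205, 121), (206, 125), (207, 126), (208, 125), (209, 128), (210, 125), (211, 124), (212, 124), (213, 124), (214, 125), (215, 123), (216, 126), (217, 126), (218, 125), (219, 125), (220, 125), (221, 124), (222, 126), (223, 125), (224, 126), (225, 125), (226, 109), (227, 102), (228, 103), (229, 102)]
325 [(150, 57), (151, 56), (152, 60), (153, 62), (154, 65), (155, 67), (156, 78), (157, 96), (158, 96), (159, 96), (160, 119), (161, 130), (
[... 782 characters left out ...]
0), (228, 103), (229, 102)]
[(284, 164), (285, 164), (286, 164), (287, 164), (288, 167), (289, 139), (290, 93), (291, 89), (292, 119), (293, 132), (294, 132), (295, 133), (296, 130), (297, 131)] [(284, 102), (285, 104), (286, 104), (287, 104), (288, 104), (289, 86), (290, 64), (291, 98), (292, 119), (293, 125), (294, 129), (295, 124), (296, 126), (297, 126)]
300 182 [ 0.4274 -0.2505  0.146 ]
300 204 [ 0.4281 -0.2683  0.146 ]
300 226 [ 0.4289 -0.2869  0.146 ]
330 182 [ 0.4504 -0.2504  0.146 ]
330 204 [ 0.4516 -0.2683  0.146 ]
330 226 [ 0.4529 -0.2868  0.146 ]
290 170 [ 0.4194 -0.2411  0.146 ]
289 215 [ 0.4198 -0.2775  0.146 ]
342 170 [ 0.4589 -0.2409  0.146 ]
340 213 [ 0.46   -0.2757  0.146 ]
```

play_rows(rows=[[[-0.0005,0,0.06,0,0,0],[-0.0005,0,0.12,0,0,0],[-0.0005,0,0.16,0,0,0],[-0.0005,0,0.16,0,0,0],[-0.0005,0,0.16,0,0,0],[-0.0005,0,0.16,0,0,0]]])

```text
clock: 8.1
tool_pos: [0.3922, -0.26, 0.3273]
eef_rot: [0.707, 0.707, -0.0, -0.0]
contact_force: [-0.2, 0.7, -1.4]
opening: 0.133
finger_force: 30.0
```

```bash
python3 - <<'E'
from h import *
chain([[(.42,-.26,.3265,None),(.4545,-.2595,.3265,None)]])
E
```

```text
tcp [ 0.3922 -0.26    0.3273] yaw 0.0 t 8.1 F [-0.2  0.7 -1.4] op 0.133 ff 30.0
   [0.0, 0.0556, 0.0017, 0.0, 0.0, 0.0] rows>= 0.7
   [0.001, 0.1246, 0.0017, 0.0, 0.0, 0.0] rows>= 0.8
 --
```

play_rows(rows=[[[0,0.03,0.001,0,0,0],[0,0.05,0.001,0,0,0],[0.0002,0.065,0.001,0,0,0],[0.0004,0.08,0.001,0,0,0],[0.0006,0.095,0.001,0,0,0],[0.0008,0.11,0.001,0,0,0],[0.001,0.1246,0.001,0,0,0],[0.001,0.1246,0.001,0,0,0],[0.001,0.1246,0.001,0,0,0],[0.001,0.1246,0.001,0,0,0],[0.001,0.1246,0.001,0,0,0]]])

```text
clock: 9.02
tool_pos: [0.4538, -0.2597, 0.3258]
eef_rot: [0.707, 0.707, -0.0, -0.001]
contact_force: [-0.4, 0.2, -1.1]
opening: 0.134
finger_force: 30.0
```

```bash
python3 - <<'E'
from h import *
chain([])
a,K,C=shot("wrist","w4.png")
E
```

```text
tcp [ 0.4538 -0.2597  0.3258] yaw 0.0 t 9.02 F [-0.4  0.2 -1.1] op 0.134 ff 30.0
```

View pics/w4.png

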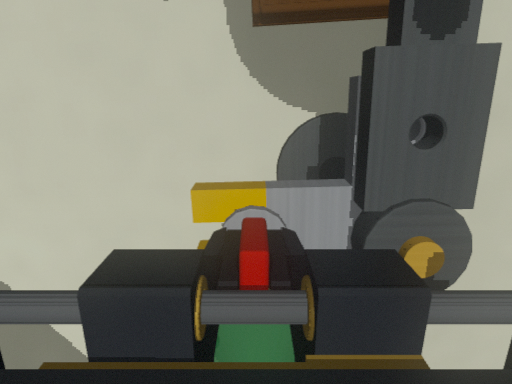

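play_rows(rows=[[[0,0.003,0.002,0,0,0],[0,0.003,0.004,0,0,0],[0,0.003,0.006,0,0,0],[0,0.003,0.006,0,0,0],[0,0.003,0.006,0,0,0]]])

```text
clock: 9.48
tool_pos: [0.4549, -0.2596, 0.3229]
eef_rot: [0.707, 0.707, -0.001, -0.001]
contact_force: [-4.0, -0.2, 3.4]
opening: 0.134
finger_force: 30.0
```

play_rows(rows=[[[0,0,0.001,0,0,0],[0,0,0.002,0,0,0],[0,0,0.003,0,0,0],[0,0,0.003,0,0,0],[0,0,0.003,0,0,0]]])

```text
clock: 9.9
tool_pos: [0.4548, -0.2596, 0.3228]
eef_rot: [0.707, 0.707, -0.001, -0.001]
contact_force: [-6.8, 2.7, 16.2]
opening: 0.131
finger_force: 30.0
```

play_rows(rows=[[[0,0,-0.002,0,0,0],[0,-0.001,-0.003,0,0,0],[0,-0.001,-0.003,0,0,0]]])

```text
clock: 10.15
tool_pos: [0.4547, -0.2596, 0.3229]
eef_rot: [0.707, 0.707, -0.0, -0.001]
contact_force: [-2.7, 0.3, 3.8]
opening: 0.134
finger_force: 30.0
```

play_rows(rows=[[[0,0,0,0,0,0],[0,0,0,0,0,0],[0,0,0,0,0,0],[0,0,0,0,0,0],[0,0,0,0,0,0],[0,0,0,0,0,0]]], claw=0.62)

```text
clock: 10.65
tool_pos: [0.4551, -0.2596, 0.3228]
eef_rot: [0.707, 0.707, -0.0, -0.001]
contact_force: [0.1, 1.0, 0.1]
opening: 0.383
finger_force: 0.0
```

play_rows(rows=[[[0,0,-0.02,0,0,0],[0,0,-0.06,0,0,0],[0,0,-0.12,0,0,0],[0,0,-0.18,0,0,0],[0,0,-0.2,0,0,0],[0.05,0,-0.2,0,0,0],[0.1,0,-0.2,0,0,0],[0.1,0,-0.2,0,0,0],[0.1,0,-0.2,0,0,0]]])

```text
clock: 11.4
tool_pos: [0.4552, -0.2084, 0.4236]
eef_rot: [0.706, 0.708, -0.0, -0.001]
contact_force: [0.4, -0.2, -0.3]
opening: 0.378
finger_force: 0.0
```

```bash
python3 - <<'E'
from h import *
a,K,C=shot("wrist","w5.png")
b,_,_=shot("side")
h=np.hstack([a[120:384,100:480],cv2.resize(b[200:310,190:350],(380,264))]); cv2.imwrite("pics/c5.png",h)
s,Rm,y0=pose()
chain([[(.5256,-.1227,.42,0)]])
E
```

```text
tcp [ 0.455  -0.2103  0.4233] yaw -0.0 t 11.5 F [ 0.2 -0.3 -0.4] op 0.38 ff 0.0
   [0.1754, 0.1411, 0.0064, -0.002, 0.001, -0.0008] rows>= 2.7
 --
```

View pics/c5.png

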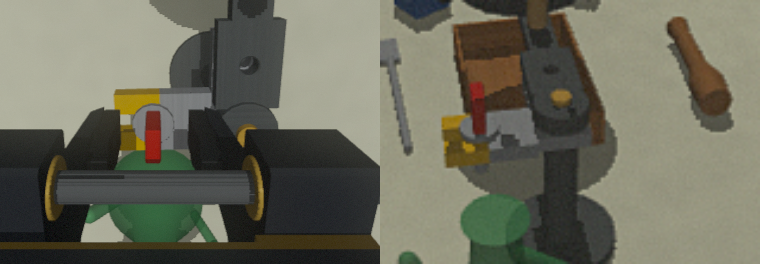

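play_rows(rows=[[[0.175,0.141,0.006,0,0,0],[0.175,0.141,0.006,0,0,0],[0.175,0.141,0.006,0,0,0],[0.175,0.141,0.006,0,0,0],[0.175,0.141,0.006,0,0,0],[0.175,0.141,0.05,0,0,0],[0.175,0.141,0.1,0,0,0],[0.175,0.141,0.15,0,0,0],[0.175,0.141,0.15,0,0,0],[0.175,0.141,0.15,0,0,0]]], claw=0.3)

```text
clock: 12.33
tool_pos: [0.5244, -0.1241, 0.3473]
eef_rot: [0.708, 0.706, -0.002, -0.002]
contact_force: [-0.1, -0.7, 0.0]
opening: 0.703
finger_force: 0.0
```

play_rows(rows=[[[0,0,0,0,0,0],[0,0,0,0,0,0],[0,0,0,0,0,0],[0,0,0,0,0,0],[0,0,0,0,0,0],[0,0,0,0,0,0],[0,0,0,0,0,0],[0,0,0,0,0,0],[0,0,0,0,0,0],[0,0,0,0,0,0]]], claw=1, squeeze=20)

```text
clock: 13.17
tool_pos: [0.5257, -0.1221, 0.3481]
eef_rot: [0.707, 0.707, -0.0, -0.0]
contact_force: [0.3, -0.1, 3.7]
opening: 0.243
finger_force: 20.0
```

```bash
python3 - <<'E'
from h import *
chain([]); print(get_state()['q'].round(2))
E
```

```text
tcp [ 0.5257 -0.1221  0.3481] yaw 0.0 t 13.17 F [ 0.3 -0.1  3.7] op 0.243 ff 20.0
[ 0.1   0.66  0.07  1.89 -0.07  0.6   0.22]
```

play_rows(rows=[[[-0.0004,0.014,0,0,0,0.103],[-0.0014,0.0277,0,0,0,0.205],[-0.0032,0.0414,0,0,0,0.308],[-0.0057,0.055,0,0,0,0.41],[-0.0088,0.0685,0,0,0,0.513],[-0.0127,0.0818,0,0,0,0.615],[-0.0172,0.0948,0,0,0,0.718],[-0.0224,0.1077,0,0,0,0.82],[-0.0224,0.1077,0,0,0,0.82]]])

```text
clock: 13.92
tool_pos: [0.5811, -0.1326, 0.3481]
eef_rot: [0.836, 0.548, 0.001, 0.0]
contact_force: [2.7, 3.3, 4.4]
opening: 0.243
finger_force: 20.0
```

```bash
python3 - <<'E'
from h import *
chain([]); print(get_state()['q'].round(2))
p=get_state()['tool_pos'][:2]-[.5283,-.258]; print(np.linalg.norm(p),np.degrees(np.arctan2(p[0],p[1])))
E
```

```text
tcp [ 0.5811 -0.1326  0.3481] yaw -23.5 t 13.92 F [2.7 3.3 4.4] op 0.243 ff 20.0
[ 0.04  0.73  0.19  1.73 -0.2   0.7  -0.07]
0.13605848597475312 22.82357985845398
```

play_rows(rows=[[[-0.0004,0.014,0,0,0,0.103],[-0.0014,0.0277,0,0,0,0.205],[-0.0032,0.0414,0,0,0,0.308],[-0.0057,0.055,0,0,0,0.41],[-0.0088,0.0685,0,0,0,0.513],[-0.0127,0.0818,0,0,0,0.615],[-0.0172,0.0948,0,0,0,0.718],[-0.0224,0.1077,0,0,0,0.82],[-0.0224,0.1077,0,0,0,0.82]]])

```text
clock: 14.67
tool_pos: [0.6265, -0.1639, 0.3482]
eef_rot: [0.93, 0.367, 0.002, -0.0]
contact_force: [4.2, 3.2, 3.4]
opening: 0.241
finger_force: 20.0
```

play_rows(rows=[[[-0.0004,0.014,0,0,0,0.103],[-0.0014,0.0277,0,0,0,0.205],[-0.0032,0.0414,0,0,0,0.308],[-0.0057,0.055,0,0,0,0.41],[-0.0088,0.0685,0,0,0,0.513],[-0.0127,0.0818,0,0,0,0.615],[-0.0172,0.0948,0,0,0,0.718],[-0.0224,0.1077,0,0,0,0.82],[-0.0224,0.1077,0,0,0,0.82]]])

```text
clock: 15.42
tool_pos: [0.6557, -0.2111, 0.3482]
eef_rot: [0.985, 0.17, 0.004, 0.0]
contact_force: [9.0, 1.3, 1.0]
opening: 0.243
finger_force: 20.0
```

play_rows(rows=[[[-0.0004,0.014,0,0,0,0.103],[-0.0014,0.0277,0,0,0,0.205],[-0.0032,0.0414,0,0,0,0.308],[-0.0057,0.055,0,0,0,0.41],[-0.0088,0.0685,0,0,0,0.513],[-0.0127,0.0818,0,0,0,0.615],[-0.0172,0.0948,0,0,0,0.718],[-0.0224,0.1077,0,0,0,0.82],[-0.0224,0.1077,0,0,0,0.82],[-0.0224,0.1077,0,0,0,0.82]]])

```text
clock: 16.25
tool_pos: [0.6634, -0.2664, 0.3482]
eef_rot: [0.999, -0.033, 0.004, 0.001]
contact_force: [10.8, -1.7, -1.7]
opening: 0.242
finger_force: 20.0
```

```bash
python3 - <<'E'
from h import *
chain([]); print(get_state()['q'].round(2))
p=get_state()['tool_pos'][:2]-[.5283,-.258]; print(np.linalg.norm(p),np.degrees(np.arctan2(p[0],p[1])))
E
```

```text
tcp [ 0.6634 -0.2664  0.3482] yaw -93.8 t 16.25 F [10.8 -1.7 -1.7] op 0.242 ff 20.0
[ 0.08  0.94  0.54  1.34 -0.52  1.   -0.93]
0.13531881267659102 93.54605271872909
```

play_rows(rows=[[[0.002,0,0,0,0,0],[0.002,0,0,0,0,0],[0.002,0,0,0,0,0],[0.002,0,0,0,0,0],[0.002,0,0,0,0,0],[0.002,0,0,0,0,0],[0.002,0,0,0,0,0],[0.002,0,0,0,0,0]]], claw=0.3)

```text
clock: 16.92
tool_pos: [0.6611, -0.2666, 0.3475]
eef_rot: [0.999, -0.034, -0.001, -0.0]
contact_force: [-0.5, 0.2, 0.1]
opening: 0.698
finger_force: 0.0
```

```bash
python3 - <<'E'
from h import *
chain([[(.664,-.267,.45,-90),(.50,0,.50,-90)],[(.45,.18,.52,-90)]])
E
```

```text
tcp [ 0.6611 -0.2666  0.3475] yaw -93.9 t 16.92 F [-0.5  0.2  0.1] op 0.698 ff 0.0
   [0.0054, 0.0004, -0.205, -0.0008, 0.0036, -0.1378] rows>= 2.5
   [-0.3588, -0.5098, -0.3042, -0.0008, 0.0036, -0.1378] rows>= 7.6
 --
   [-0.1, -0.36, -0.04, 0.0, 0.0, 0.0] rows>= 4.5
 --
```

play_rows(rows=[[[0.005,0,-0.1,0,0.003,-0.138],[0.005,0,-0.2,0,0.003,-0.138],[-0.359,-0.51,-0.304,0,0.003,-0.138],[-0.359,-0.51,-0.304,0,0.003,-0.138],[-0.359,-0.51,-0.304,0,0.003,-0.138],[-0.359,-0.51,-0.304,0,0.003,-0.138],[-0.359,-0.51,-0.304,0,0.003,-0.138],[-0.359,-0.51,-0.304,0,0.003,-0.138],[-0.359,-0.51,-0.304,0,0.003,-0.138],[-0.359,-0.51,-0.304,0,0.003,-0.138],[-0.359,-0.51,-0.304,0,0.003,-0.138]]])

```text
clock: 17.83
tool_pos: [0.4979, 0.0055, 0.5005]
eef_rot: [1.0, 0.004, -0.001, -0.003]
contact_force: [0.2, -0.7, 0.3]
opening: 0.699
finger_force: 0.0
```

play_rows(rows=[[[0,-0.24,-0.04,0,0,0],[0,-0.24,-0.04,0,0,0],[0,-0.24,-0.04,0,0,0],[0,-0.24,-0.04,0,0,0],[0,-0.24,-0.04,0,0,0],[0,-0.24,-0.04,0,0,0],[0,-0.24,-0.04,0,0,0],[0,-0.24,-0.04,0,0,0]]], claw=0)

```text
clock: 18.5
tool_pos: [0.5001, 0.1182, 0.52]
eef_rot: [1.0, -0.002, 0.0, 0.0]
contact_force: [-0.4, 0.1, 0.4]
opening: 1.0
finger_force: 0.0
```

```bash
python3 - <<'E'
from h import *
chain([])
a,K,C=shot("wrist","w6.png"); np.savez("w6.npz",a=a,K=K,C=C)
E
```

```text
tcp [0.5001 0.1182 0.52  ] yaw -90.2 t 18.5 F [-0.4  0.1  0.4] op 1.0 ff 0.0
```

View pics/w6.png

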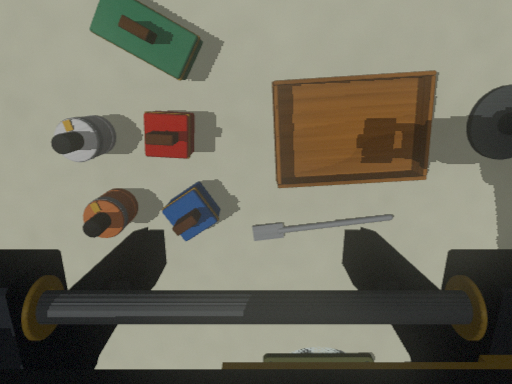

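```bash
cat > tins.py <<'E'
from h import *
HS=dict(red=([0,150,40],[6,255,255],.055,.089),blue=([100,100,30],[125,255,255],.055,.089),green=([60,80,30],[95,255,255],.050,.084))
def lid(a,K,C,name,zoff=0,box=None,dbg=True):
    lo,hi,zl,zk=HS[name]; m=mask(a,lo,hi)
    if box is not None:
        mm=np.zeros_like(m); mm[box[1]:box[3],box[0]:box[2]]=255; m&=mm
    n,l,st,c=cv2.connectedComponentsWithStats(cv2.morphologyEx(m,cv2.MORPH_CLOSE,np.ones((5,5))))
    i=1+np.argmax(st[1:,4]); sel=(l==i)&(m>0)
    v=cv2.cvtColor(a,cv2.COLOR_BGR2HSV)[...,2]; t,_=cv2.threshold(v[sel].reshape(-1,1),0,255,cv2.THRESH_OTSU)
    top=(sel&(v>t)).astype(np.uint8)*255
    top=cv2.morphologyEx(top,cv2.MORPH_OPEN,np.ones((3,3)))
    pts=np.argwhere(top>0)[:,::-1]
    W=np.array([plane(K,C,p,zl+zoff)[:2] for p in cv2.convexHull(pts.astype(np.int32))[:,0]])
    r=cv2.minAreaRect((W*1000).astype(np.float32))
    if dbg: print(name,"otsu",t,"n",int(sel.sum()),int((top>0).sum()),"lid rect mm",np.round(r[0],1),np.round(r[1],1),round(r[2],1))
    return r
E
python3 - <<'E'
from tins import *
f=np.load("w6.npz"); a,K,C=f["a"],f["K"],f["C"]
for n in HS: lid(a,K,C,n,box=(0,0,235,250))
# crate
m=mask(a,[5,120,30],[20,255,255]); m[:, :262]=0; m[200:]=0
m=cv2.morphologyEx(m,cv2.MORPH_OPEN,np.ones((3,3)))
c=max(cv2.findContours(m,0,1)[0],key=cv2.contourArea); h=cv2.convexHull(c)[:,0]
ap=cv2.approxPolyDP(h[:,None],6,True)[:,0]; print(ap.tolist())
for p in ap: print(plane(K,C,p,.046).round(4))
r=cv2.minAreaRect(np.array([plane(K,C,p,.046)[:2]*1000 for p in h],np.float32)); print(r)
# inner corners guess rows
g=cv2.cvtColor(a,cv2.COLOR_BGR2GRAY)
print(g[130,262:300].tolist()); print(g[130,415:445].tolist()); print(g[62:95,340].tolist()); print(g[165:195,340].tolist())
# caps: dark blobs
m=mask(a,[0,0,0],[180,255,45]); m[:, 235:]=0; m[245:]=0
for b in blobs(m,60): print("dark",b, plane(K,C,b[1],.096).round(4), plane(K,C,b[1],.08).round(4))
E
```

```text
red otsu 128.0 n 1314 1151 lid rect mm [517.3 240.1] [54.9 57.1] 86.4
blue otsu 104.0 n 1017 874 lid rect mm [399.9 214.6] [57.9 56.4] 33.8
green otsu 89.0 n 3997 3649 lid rect mm [646.6 259. ] [122.   57.7] 61.8
[[434, 71], [425, 174], [278, 183], [274, 82]]
[ 0.5998 -0.1193  0.046 ]
[ 0.4601 -0.1278  0.046 ]
[0.4474 0.0838 0.046 ]
[0.5868 0.0915 0.046 ]
((523.878662109375, -18.10772705078125), (140.89950561523438, 215.23287963867188), 3.426454544067383)
[161, 160, 162, 161, 162, 161, 161, 161, 161, 161, 160, 137, 92, 84, 97, 98, 91, 75, 69, 70, 71, 71, 67, 72, 70, 68, 68, 69, 70, 66, 66, 65, 86, 95, 93, 96, 95, 95]
[40, 42, 43, 47, 42, 44, 42, 40, 42, 41, 41, 45, 51, 60, 59, 66, 90, 101, 100, 101, 99, 100, 101, 100, 101, 103, 101, 99, 98, 102]
[163, 162, 162, 162, 161, 161, 160, 160, 163, 161, 160, 159, 160, 161, 109, 87, 89, 89, 81, 62, 65, 88, 92, 92, 96, 96, 96, 98, 97, 98, 96, 97, 96]
[87, 90, 87, 88, 90, 87, 91, 94, 96, 67, 52, 57, 57, 53, 55, 55, 80, 86, 86, 110, 154, 160, 160, 160, 160, 161, 160, 160, 160, 162]
dark (523, array([144.9, 237.8]), [array([142., 236.]), array([44., 16.]), np.float64(-0.0)]) [0.3846 0.2672 0.096 ] [0.3772 0.273  0.08  ]
dark (158, array([102.6, 222.7]), [array([ 99.3, 222.8]), array([15.6, 21.9]), np.float64(45.0)]) [0.4069 0.3216 0.096 ] [0.4003 0.3297 0.08  ]
```

```bash
cat > crate.py <<'E'
from h import *
def crate(a,K,C,u0,u1,v0,v1,box,th=110):
    S=cv2.GaussianBlur(cv2.cvtColor(a,cv2.COLOR_BGR2HSV)[...,1],(3,3),0).astype(float)
    def first(line,off):
        i=int(np.argmax(line>th)); 
        return off+i-(line[i]-th)/(line[i]-line[i-1]) if i>0 else None
    out={}
    L=lambda pts:[plane(K,C,p,.046)[:2] for p in pts if p is not None]
    x0,y0,x1,y1=box
    top=[(u,first(S[y0:y1,u],y0)) for u in range(u0,u1,5)]
    bot=[(u,y1-1-(first(S[y0:y1,u][::-1],0))) for u in range(u0,u1,5)]
    rig=[(x1-1-first(S[v,x0:x1][::-1],0),v) for v in range(v0,v1,5)]
    lef=[(first(S[v,x0:x1],x0),v) for v in range(v0,v1,5)]
    for n,p in zip("top bot rig lef".split(),(top,bot,rig,lef)):
        W=np.array(L(p),np.float32); vx,vy,cx,cy=cv2.fitLine(W,cv2.DIST_HUBER,0,.001,.001).ravel()
        d=np.array([vx,vy]); nrm=np.array([-vy,vx]); res=(W-[cx,cy])@nrm
        out[n]=(d,np.array([cx,cy])); print(n,"dir",round(np.degrees(np.arctan2(vy,vx)),2),"pt",np.round([cx,cy],4),"res",np.abs(res).max().round(4))
    return out
E
python3 - <<'E'
from crate import *
f=np.load("w6.npz"); a,K,C=f["a"],f["K"],f["C"]
S=cv2.cvtColor(a,cv2.COLOR_BGR2HSV)[...,1]
print(S[130,265:285].tolist(),S[130,422:440].tolist(),S[70:82,340].tolist(),S[178:192,340].tolist())
crate(a,K,C,290,420,90,170,(265,62,445,200))
E
```

```text
[27, 28, 28, 28, 30, 27, 28, 28, 46, 91, 131, 146, 148, 144, 129, 120, 136, 132, 132, 139] [144, 144, 147, 142, 130, 147, 134, 147, 115, 53, 35, 30, 37, 33, 33, 32, 30, 30] [28, 28, 27, 27, 28, 27, 66, 142, 144, 148, 141, 128] [141, 137, 110, 145, 150, 152, 89, 32, 28, 28, 28, 27, 30, 28]
top dir -86.61 pt [ 0.5933 -0.0017] res 0.0002
bot dir -86.82 pt [ 0.4467 -0.0178] res 0.0004
rig dir 2.79 pt [ 0.5126 -0.1261] res 0.0003
lef dir 3.22 pt [0.5265 0.0899] res 0.0004
```

```bash
python3 - <<'E'
from tins import *
f=np.load("w6.npz"); a,K,C=f["a"],f["K"],f["C"]
for n,uv in (("alu",(67,142)),("cop",(96,223))): print(n,plane(K,C,uv,.096).round(4))
chain([[(.56,.2,.44,-64)],[(.6466,.259,.36,-38)],[(.6466,.259,.33,-28.2)]])
E
```

```text
alu [0.5151 0.3513 0.096 ]
cop [0.4065 0.3305 0.096 ]
tcp [0.5001 0.1184 0.52  ] yaw -90.2 t 18.55 F [0.7 0.8 0.3] op 0.999 ff 0.0
   [0.1194, -0.1635, 0.1599, -0.0001, 0.0001, -0.9136] rows>= 3.7
 --
   [0.2074, -0.0301, 0.16, 0.0, 0.0, -0.9076] rows>= 3.6
 --
   [0.0, 0.0, 0.06, 0.0, 0.0, -0.3421] rows>= 1.4
 --
```

play_rows(rows=[[[0.119,-0.164,0.16,0,0,-0.914],[0.119,-0.164,0.16,0,0,-0.914],[0.119,-0.164,0.16,0,0,-0.914],[0.119,-0.164,0.16,0,0,-0.914],[0.119,-0.164,0.16,0,0,-0.914],[0.119,-0.164,0.16,0,0,-0.914]]])

```text
clock: 19.05
tool_pos: [0.5597, 0.2006, 0.4399]
eef_rot: [0.974, 0.224, -0.0, 0.0]
contact_force: [0.6, 0.5, 0.3]
opening: 1.001
finger_force: 0.0
```

play_rows(rows=[[[0.207,-0.03,0.16,0,0,-0.908],[0.207,-0.03,0.16,0,0,-0.908],[0.207,-0.03,0.16,0,0,-0.908],[0.207,-0.03,0.16,0,0,-0.908],[0.207,-0.03,0.16,0,0,-0.908],[0.207,-0.03,0.16,0,0,-0.908]]])

```text
clock: 19.55
tool_pos: [0.646, 0.2593, 0.3611]
eef_rot: [0.899, 0.437, 0.0, 0.001]
contact_force: [-0.9, -0.5, 0.1]
opening: 0.995
finger_force: 0.0
```

play_rows(rows=[[[0,0,0.06,0,0,-0.342],[0,0,0.06,0,0,-0.342],[0,0,0.06,0,0,-0.342],[0,0,0.06,0,0,-0.342],[0,0,0.06,0,0,-0.342],[0,0,0.06,0,0,-0.342],[0,0,0.06,0,0,-0.342]]], claw=0.25)

```text
clock: 20.13
tool_pos: [0.6458, 0.2613, 0.3312]
eef_rot: [0.858, 0.514, 0.001, 0.0]
contact_force: [0.6, -0.3, 0.7]
opening: 0.749
finger_force: 0.0
```

```bash
python3 - <<'E'
from tins import *
chain([])
a,K,C=shot("wrist","w7.png"); np.savez("w7.npz",a=a,K=K,C=C)
r=lid(a,K,C,"green")
# knob: brown blob
m=mask(a,[3,60,20],[20,255,200]); 
for b in blobs(m,150)[:4]: print(b,plane(K,C,b[1],.084).round(4))
E
```

```text
tcp [0.6458 0.2613 0.3312] yaw -28.1 t 20.13 F [ 0.6 -0.3  0.7] op 0.749 ff 0.0
green otsu 74.0 n 8832 8070 lid rect mm [647.3 260.4] [122.5  57.5] 61.5
(2294, array([261.6, 349.5]), [array([255. , 346.5]), array([108.,  45.]), np.float64(-0.0)]) [0.5872 0.1377 0.084 ]
(1633, array([ 14.5, 220.2]), [array([ 17.5, 222. ]), array([64., 35.]), np.float64(90.0)]) [0.4786 0.3301 0.084 ]
(956, array([140. , 231.5]), [array([135.6, 235.5]), array([21.3, 79.8]), np.float64(65.7)]) [0.5566 0.278  0.084 ]
(844, array([256.5, 196. ]), [array([256.5, 193.5]), array([53., 17.]), np.float64(90.0)]) [0.6479 0.2613 0.084 ]
```

View pics/w7.png

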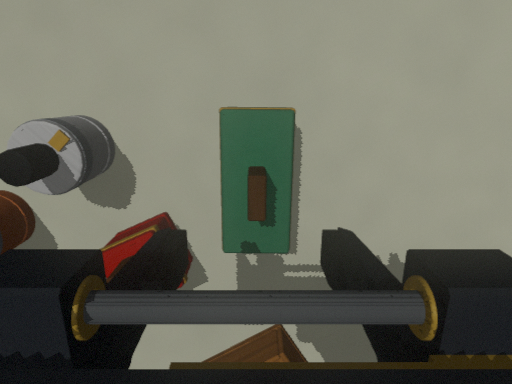

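```bash
python3 - <<'E'
from crate import *
chain([[(.6473,.2604,.25,-28.5),(.6473,.2604,.221,-28.5)]])
a,K,C=shot("top","t7.png"); np.savez("t7.npz",a=a,K=K,C=C)
S=cv2.cvtColor(a,cv2.COLOR_BGR2HSV)[...,1]
for z,c in [(.046,(.5205,-.0184))]:
    ex=np.array([.9983,.0576]);ey=np.array([-.0576,.9983])
    print([proj(K,C,[*(np.array(c)+i*.075*ex+j*.108*ey),z]).round(1).tolist() for i,j in ((1,1),(1,-1),(-1,-1),(-1,1))])
try: crate(a,K,C,228,284,178,214,(205,160,305,232),90)
except Exception as e: print(e)
E
```

```text
tcp [0.6458 0.2613 0.3309] yaw -28.1 t 20.18 F [-0.1  0.4 -0.7] op 0.751 ff 0.0
   [-0.0004, 0.0033, 0.1617, 0.0016, -0.0024, 0.0156] rows>= 1.9
   [-0.0005, 0.0033, 0.2197, 0.0016, -0.0024, 0.0156] rows>= 0.7
 --
[[218.3, 173.2], [288.7, 170.7], [290.9, 219.8], [219.6, 222.3]]
top dir -86.5 pt [ 0.5966 -0.0217] res 0.0015
bot dir -86.6 pt [ 0.4445 -0.0312] res 0.0007
rig dir 3.21 pt [ 0.5257 -0.1299] res 0.0003
lef dir 3.27 pt [0.5209 0.0882] res 0.0002
```

play_rows(rows=[[[0,0.0033,0.08,0.001,-0.002,0.015],[0,0.0033,0.16,0.001,-0.002,0.015],[0,0.0033,0.19,0.001,-0.002,0.015],[0,0.0033,0.22,0.001,-0.002,0.015],[0,0.0033,0.22,0.001,-0.002,0.015],[0,0.0033,0.22,0.001,-0.002,0.015]]])

```text
clock: 20.73
tool_pos: [0.6476, 0.2606, 0.2205]
eef_rot: [0.859, 0.512, -0.0, 0.0]
contact_force: [0.2, 0.8, 0.5]
opening: 0.747
finger_force: 0.0
```

play_rows(rows=[[[0,0,0,0,0,0],[0,0,0,0,0,0],[0,0,0,0,0,0],[0,0,0,0,0,0],[0,0,0,0,0,0],[0,0,0,0,0,0],[0,0,0,0,0,0],[0,0,0,0,0,0],[0,0,0,0,0,0],[0,0,0,0,0,0],[0,0,0,0,0,0],[0,0,0,0,0,0],[0,0,0,0,0,0]]], claw=1, squeeze=45)

```text
clock: 21.82
tool_pos: [0.6473, 0.2605, 0.22]
eef_rot: [0.859, 0.512, -0.0, 0.0]
contact_force: [0.9, -0.2, -0.5]
opening: 0.156
finger_force: 45.0
```

play_rows(rows=[[[0,0,-0.02,0,0,0],[0,0,-0.05,0,0,0],[0,0,-0.1,0,0,0],[0,0,-0.16,0,0,0],[0,0,-0.22,0,0,0],[0,0,-0.24,0,0,0],[0,0,-0.24,0,0,0],[0,0,-0.24,0,0,0]]])

```text
clock: 22.48
tool_pos: [0.6468, 0.2607, 0.3398]
eef_rot: [0.859, 0.512, -0.001, -0.0]
contact_force: [0.4, 0.2, -4.0]
opening: 0.156
finger_force: 45.0
```

```bash
python3 - <<'E'
from h import *
chain([[(.59,.12,.341,-14)],[(.5514,.0149,.341,3.3)],[(.5514,.0149,.26,3.3),(.5514,.0149,.229,3.3)]])
E
```

```text
tcp [0.6468 0.2607 0.3398] yaw -28.4 t 22.48 F [ 0.4  0.2 -4. ] op 0.156 ff 45.0
   [-0.3015, 0.0341, -0.0021, -0.0031, 0.0012, -0.5034] rows>= 3.6
 --
   [-0.2226, -0.0241, 0.0, 0.0, 0.0, -0.6039] rows>= 2.7
 --
   [0.0, 0.0, 0.162, 0.0, 0.0, 0.0] rows>= 1.9
   [0.0, 0.0, 0.224, 0.0, 0.0, 0.0] rows>= 0.7
 --
```

play_rows(rows=[[[-0.06,0.007,-0.002,0,0,-0.1],[-0.12,0.014,-0.002,-0.001,0,-0.2],[-0.18,0.02,-0.002,-0.002,0,-0.3],[-0.24,0.027,-0.002,-0.003,0.001,-0.4],[-0.3015,0.0341,-0.002,-0.003,0.001,-0.503]]])

```text
clock: 22.9
tool_pos: [0.5887, 0.119, 0.3387]
eef_rot: [0.787, 0.617, -0.002, -0.001]
contact_force: [0.3, -1.1, -2.7]
opening: 0.154
finger_force: 45.0
```

play_rows(rows=[[[-0.056,-0.006,0,0,0,-0.15],[-0.112,-0.012,0,0,0,-0.3],[-0.167,-0.018,0,0,0,-0.45],[-0.2226,-0.0241,0,0,0,-0.604],[-0.2226,-0.0241,0,0,0,-0.604],[-0.2226,-0.0241,0,0,0,-0.604],[-0.2226,-0.0241,0,0,0,-0.604],[-0.2226,-0.0241,0,0,0,-0.604]]])

```text
clock: 23.57
tool_pos: [0.5518, 0.0162, 0.3401]
eef_rot: [0.686, 0.728, -0.0, -0.001]
contact_force: [-0.4, 1.0, -3.1]
opening: 0.154
finger_force: 45.0
```

```bash
python3 - <<'E'
from h import *
chain([[(.5514,.0149,.26,3.3),(.5514,.0149,.229,3.3)]])
E
```

```text
tcp [0.5518 0.0162 0.3401] yaw 3.4 t 23.57 F [-0.4  1.  -3.1] op 0.154 ff 45.0
   [-0.0027, -0.0009, 0.1602, -0.0017, -0.0013, 0.0025] rows>= 1.9
   [-0.0028, -0.0008, 0.2222, -0.0017, -0.0013, 0.0025] rows>= 0.7
 --
```

play_rows(rows=[[[-0.002,-0.001,0.06,0,0,0],[-0.002,-0.001,0.12,0,0,0],[-0.002,-0.001,0.17,0,0,0],[-0.002,-0.001,0.2,0,0,0],[-0.002,-0.001,0.215,0,0,0],[-0.002,-0.001,0.222,0,0,0],[-0.002,-0.001,0.226,0,0,0],[-0.002,-0.001,0.226,0,0,0],[-0.002,-0.001,0.226,0,0,0]]])

```text
clock: 24.32
tool_pos: [0.552, 0.014, 0.2289]
eef_rot: [0.686, 0.727, 0.001, 0.001]
contact_force: [-0.0, 0.6, -3.5]
opening: 0.165
finger_force: 45.0
```

play_rows(rows=[[[0,0,0.002,0,0,0],[0,0,0.003,0,0,0],[0,0,0.003,0,0,0],[0,0,0.003,0,0,0]]])

```text
clock: 24.65
tool_pos: [0.5515, 0.0138, 0.2269]
eef_rot: [0.687, 0.727, 0.0, 0.0]
contact_force: [-0.3, -0.3, -3.6]
opening: 0.153
finger_force: 45.0
```

play_rows(rows=[[[0,0,0.001,0,0,0],[0,0,0.002,0,0,0],[0,0,0.003,0,0,0],[0,0,0.003,0,0,0],[0,0,0.003,0,0,0]]])

```text
clock: 25.07
tool_pos: [0.5516, 0.0138, 0.2258]
eef_rot: [0.687, 0.727, 0.0, 0.001]
contact_force: [-0.2, 0.5, 5.7]
opening: 0.155
finger_force: 45.0
```

play_rows(rows=[[[0,0,-0.001,0,0,0],[0,0,-0.001,0,0,0],[0,0,-0.001,0,0,0],[0,0,-0.001,0,0,0],[0,0,-0.001,0,0,0],[0,0,-0.001,0,0,0]]], claw=0.5)

```text
clock: 25.57
tool_pos: [0.5515, 0.0138, 0.2255]
eef_rot: [0.687, 0.727, 0.0, 0.0]
contact_force: [-0.4, -1.1, -0.9]
opening: 0.502
finger_force: 0.0
```

play_rows(rows=[[[0,0,-0.05,0,0,0],[0,0,-0.12,0,0,0],[0,0,-0.2,0,0,0],[0,0,-0.22,0,0,0],[0,0,-0.22,0,0,0]]])

```text
clock: 25.98
tool_pos: [0.5525, 0.0138, 0.3386]
eef_rot: [0.687, 0.727, 0.003, 0.003]
contact_force: [0.1, 0.3, -0.6]
opening: 0.502
finger_force: 0.0
```

```bash
python3 - <<'E'
from h import *
chain([[(.5173,.2401,.335,-3.6)]])
E
```

```text
tcp [0.5525 0.0138 0.3386] yaw 3.3 t 25.98 F [ 0.1  0.3 -0.6] op 0.502 ff 0.0
   [0.4559, -0.0445, 0.0067, 0.0149, -0.0003, 0.2397] rows>= 5.5
 --
```

play_rows(rows=[[[0.456,-0.044,0.006,0.008,0,0.24],[0.456,-0.044,0.006,0.008,0,0.24],[0.456,-0.044,0.006,0.008,0,0.24],[0.456,-0.044,0.006,0.008,0,0.24],[0.456,-0.044,0.006,0.008,0,0.24],[0.456,-0.044,0.006,0.008,0,0.24],[0.456,-0.044,0.006,0.008,0,0.24],[0.456,-0.044,0.006,0.008,0,0.24],[0.456,-0.044,0.006,0.008,0,0.24],[0.456,-0.044,0.006,0.008,0,0.24]]], claw=0.25)

```text
clock: 26.82
tool_pos: [0.5167, 0.2381, 0.3317]
eef_rot: [0.73, 0.683, -0.002, -0.001]
contact_force: [-0.2, 1.0, -0.3]
opening: 0.747
finger_force: 0.0
```

```bash
python3 - <<'E'
from tins import *
a,K,C=shot("wrist","w8.png"); np.savez("w8.npz",a=a,K=K,C=C)
r=lid(a,K,C,"red"); x,y=np.array(r[0])/1000
ang=(r[2]+45)%90-45
chain([[(x,y,.25,ang),(x,y,.2255,ang)]])
E
```

```text
red otsu 113.0 n 3648 2945 lid rect mm [469.8 221.9] [58.  57.4] 88.5
tcp [0.5168 0.2381 0.332 ] yaw -3.8 t 26.87 F [0.7 0.2 0.7] op 0.749 ff 0.0
   [-0.0382, -0.091, 0.1644, -0.0078, 0.0044, -0.081] rows>= 2.3
   [-0.0381, -0.0908, 0.2134, -0.0078, 0.0044, -0.081] rows>= 0.6
 --
```

play_rows(rows=[[[-0.038,-0.091,0,-0.006,0.004,-0.08],[-0.038,-0.091,0,-0.006,0.004,-0.08],[-0.038,-0.091,0,-0.006,0.004,-0.08],[-0.038,-0.091,0,-0.006,0.004,-0.08],[-0.038,-0.091,0,-0.006,0.004,-0.08]]])

```text
clock: 27.28
tool_pos: [0.4711, 0.2239, 0.333]
eef_rot: [0.716, 0.698, 0.001, -0.0]
contact_force: [0.2, -0.4, -1.1]
opening: 0.751
finger_force: 0.0
```

```bash
python3 - <<'E'
from tins import *
a,K,C=shot("wrist","w9.png"); np.savez("w9.npz",a=a,K=K,C=C)
lid(a,K,C,"blue")
r=lid(a,K,C,"red"); x,y=np.array(r[0])/1000
ang=(r[2]+45)%90-45
m=mask(a,[3,60,20],[20,255,110]); 
for b in blobs(m,150)[:6]: print(b,plane(K,C,b[1],.089).round(4))
chain([[(x,y,.25,ang),(x,y,.2255,ang)]])
E
```

```text
blue otsu 91.0 n 3250 2717 lid rect mm [398.1 215.2] [57.9 57.5] 31.4
red otsu 114.0 n 4112 3516 lid rect mm [469.7 221.6] [57.  57.1] 88.6
(2908, array([264.1, 343.2]), [array([264. , 346.5]), array([45., 76.]), np.float64(90.0)]) [0.4767 0.0969 0.089 ]
(2375, array([148.9,  45.7]), [array([149.4,  42.1]), array([76.4, 79.8]), np.float64(87.8)]) [0.4069 0.3284 0.089 ]
(1364, array([241.9, 195.6]), [array([219.5, 190.7]), array([104.3,  60.7]), np.float64(15.2)]) [0.4627 0.2268 0.089 ]
(991, array([157.3, 210. ]), [array([160.5, 208.6]), array([48.7, 30.7]), np.float64(51.6)]) [0.4002 0.2173 0.089 ]
(599, array([190.1,  59.2]), [array([187.2,  56.5]), array([27.8, 67.6]), np.float64(23.5)]) [0.4325 0.3198 0.089 ]
(354, array([250.6, 148.6]), [array([250.5, 148. ]), array([ 6., 67.]), np.float64(90.0)]) [0.4699 0.2609 0.089 ]
tcp [0.4711 0.2241 0.3329] yaw -1.4 t 27.33 F [ 1.7 -0.9 -0.1] op 0.75 ff 0.0
   [-0.0053, -0.0031, 0.1658, 0.0036, -0.0048, 0.0023] rows>= 2.0
   [-0.0054, -0.0032, 0.2148, 0.0036, -0.0048, 0.0023] rows>= 0.6
 --
```

View pics/w9.png

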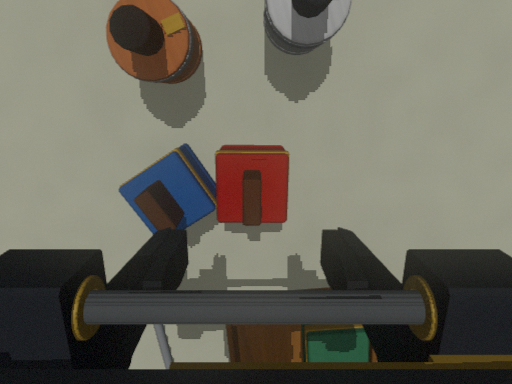

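play_rows(rows=[[[-0.005,-0.003,0.0,0.003,-0.004,0],[-0.005,-0.003,0.0,0.003,-0.004,0],[-0.005,-0.003,0.08,0.003,-0.004,0],[-0.005,-0.003,0.16,0.003,-0.004,0],[-0.005,-0.003,0.19,0.003,-0.004,0],[-0.005,-0.003,0.2148,0.003,-0.004,0],[-0.005,-0.003,0.2148,0.003,-0.004,0],[-0.005,-0.003,0.2148,0.003,-0.004,0]]], claw=0.55)

```text
clock: 28.0
tool_pos: [0.4684, 0.2217, 0.2249]
eef_rot: [0.715, 0.699, -0.001, -0.001]
contact_force: [0.2, -0.9, -0.4]
opening: 0.447
finger_force: 0.0
```

play_rows(rows=[[[0,0,0,0,0,0],[0,0,0,0,0,0],[0,0,0,0,0,0],[0,0,0,0,0,0],[0,0,0,0,0,0],[0,0,0,0,0,0],[0,0,0,0,0,0],[0,0,0,0,0,0]]], claw=1)

```text
clock: 28.67
tool_pos: [0.4688, 0.222, 0.2259]
eef_rot: [0.715, 0.699, 0.0, -0.0]
contact_force: [0.5, -0.0, 5.1]
opening: 0.152
finger_force: 45.0
```

play_rows(rows=[[[0,0,-0.02,0,0,0],[0,0,-0.05,0,0,0],[0,0,-0.1,0,0,0],[0,0,-0.16,0,0,0],[0,0,-0.22,0,0,0],[0,0,-0.25,0,0,0],[0,0,-0.25,0,0,0],[0,0,-0.25,0,0,0]]])

```text
clock: 29.33
tool_pos: [0.4679, 0.2218, 0.3505]
eef_rot: [0.715, 0.699, -0.001, -0.001]
contact_force: [0.7, -0.9, -3.6]
opening: 0.152
finger_force: 45.0
```

```bash
cat >> h.py <<'E'
CC=np.array([.5204,-.0199]); EX=np.array([.9983,.0576]); EY=np.array([-.0576,.9983])
def cr(a,b): return tuple(CC+a/1000*EX+b/1000*EY)
E
python3 - <<'E'
from h import *
t=cr(33,-66); print(t)
chain([[(.52,.08,.35,1),(*t,.35,3.3)],[(*t,.26,3.3),(*t,.2325,3.3)]])
E
```

```text
(np.float64(0.5571455), np.float64(-0.08388699999999999))
tcp [0.4679 0.2218 0.3505] yaw -1.3 t 29.33 F [ 0.7 -0.9 -3.6] op 0.152 ff 45.0
   [-0.2811, 0.1106, 0.0008, -0.004, 0.0004, -0.0799] rows>= 3.6
   [-0.6071, 0.1922, 0.0007, -0.004, 0.0003, -0.1601] rows>= 4.0
 --
   [0.0, 0.0, 0.18, 0.0, 0.0, 0.0] rows>= 2.2
   [0.0, 0.0, 0.235, 0.0, 0.0, 0.0] rows>= 0.7
 --
```

play_rows(rows=[[[-0.07,0.028,0,-0.001,0,-0.02],[-0.14,0.055,0,-0.002,0,-0.04],[-0.21,0.083,0,-0.003,0,-0.06],[-0.281,0.1106,0,-0.004,0,-0.08],[-0.36,0.131,0,-0.004,0,-0.1],[-0.44,0.151,0,-0.004,0,-0.12],[-0.52,0.171,0,-0.004,0,-0.14],[-0.57,0.183,0,-0.004,0,-0.15],[-0.607,0.192,0,-0.004,0,-0.16],[-0.607,0.192,0.05,-0.004,0,-0.16],[-0.607,0.192,0.11,-0.004,0,-0.16],[-0.607,0.192,0.16,-0.004,0,-0.16],[-0.607,0.192,0.18,-0.004,0,-0.16],[-0.607,0.192,0.18,-0.004,0,-0.16],[-0.607,0.192,0.18,-0.004,0,-0.16]]])

```text
clock: 30.58
tool_pos: [0.557, -0.0837, 0.2594]
eef_rot: [0.687, 0.727, -0.001, -0.001]
contact_force: [-0.0, 0.7, -2.2]
opening: 0.16
finger_force: 45.0
```

```bash
python3 - <<'E'
from h import *
t=cr(33,-66)
chain([[(*t,.2325,3.3),(*t,.2315,3.3)]])
E
```

```text
tcp [ 0.557  -0.0837  0.2594] yaw 3.3 t 30.58 F [-0.   0.7 -2.2] op 0.16 ff 45.0
   [-0.0004, 0.0004, 0.0537, -0.0045, -0.0001, -0.0003] rows>= 0.6
   [-0.0004, 0.0004, 0.0557, -0.0045, -0.0001, -0.0003] rows>= 0.0
 --
```

play_rows(rows=[[[0,0,0.02,0,0,0],[0,0,0.04,0,0,0],[0,0,0.05,0,0,0],[0,0,0.054,0,0,0],[0,0,0.056,0,0,0],[0,0,0.057,0,0,0],[0,0,0.057,0,0,0],[0,0,0.057,0,0,0]]])

```text
clock: 31.25
tool_pos: [0.5576, -0.0839, 0.232]
eef_rot: [0.687, 0.727, 0.0, 0.001]
contact_force: [-0.2, 0.2, -1.0]
opening: 0.154
finger_force: 45.0
```

play_rows(rows=[[[0,0,0.001,0,0,0],[0,0,0.0015,0,0,0],[0,0,0.0015,0,0,0]]])

```text
clock: 31.5
tool_pos: [0.5576, -0.0838, 0.2319]
eef_rot: [0.687, 0.727, 0.0, 0.001]
contact_force: [-1.4, 1.3, 5.7]
opening: 0.155
finger_force: 45.0
```

play_rows(rows=[[[0,0,0,0,0,0],[0,0,0,0,0,0],[0,0,0,0,0,0],[0,0,0,0,0,0],[0,0,0,0,0,0]]], claw=0.55)

```text
clock: 31.92
tool_pos: [0.5574, -0.0838, 0.2309]
eef_rot: [0.687, 0.727, -0.0, 0.0]
contact_force: [0.3, -0.6, -0.5]
opening: 0.446
finger_force: 0.0
```

play_rows(rows=[[[0,0,-0.05,0,0,0],[0,0,-0.12,0,0,0],[0,0,-0.2,0,0,0],[0,0,-0.21,0,0,0],[0,0,-0.21,0,0,0]]])

```text
clock: 32.33
tool_pos: [0.5583, -0.084, 0.3386]
eef_rot: [0.687, 0.727, 0.002, 0.003]
contact_force: [0.7, -0.7, 0.1]
opening: 0.453
finger_force: 0.0
```

```bash
python3 - <<'E'
from h import *
chain([[(.45,.10,.335,20)],[(.3981,.2152,.335,31.4)]])
E
```

```text
tcp [ 0.5583 -0.084   0.3386] yaw 3.3 t 32.33 F [ 0.7 -0.7  0.1] op 0.453 ff 0.0
   [0.3797, -0.1952, 0.0054, 0.0119, 0.0045, -0.584] rows>= 5.1
 --
   [0.252, -0.0187, 0.0, 0.0, 0.0, -0.3979] rows>= 3.0
 --
```

play_rows(rows=[[[0.38,-0.195,0.005,0.005,0.002,-0.584],[0.38,-0.195,0.005,0.005,0.002,-0.584],[0.38,-0.195,0.005,0.005,0.002,-0.584],[0.38,-0.195,0.005,0.005,0.002,-0.584],[0.38,-0.195,0.005,0.005,0.002,-0.584],[0.38,-0.195,0.005,0.005,0.002,-0.584],[0.38,-0.195,0.005,0.005,0.002,-0.584]]])

```text
clock: 32.92
tool_pos: [0.4472, 0.1032, 0.3322]
eef_rot: [0.571, 0.821, -0.002, -0.003]
contact_force: [1.0, -0.9, -0.6]
opening: 0.446
finger_force: 0.0
```

play_rows(rows=[[[0.252,-0.019,0,0,0,-0.398],[0.252,-0.019,0,0,0,-0.398],[0.252,-0.019,0,0,0,-0.398],[0.252,-0.019,0,0,0,-0.398],[0.252,-0.019,0,0,0,-0.398],[0.252,-0.019,0,0,0,-0.398],[0.252,-0.019,0,0,0,-0.398],[0.252,-0.019,0,0,0,-0.398]]])

```text
clock: 33.58
tool_pos: [0.3981, 0.2134, 0.3333]
eef_rot: [0.491, 0.871, -0.001, -0.001]
contact_force: [-1.0, 0.3, -0.4]
opening: 0.454
finger_force: 0.0
```

```bash
python3 - <<'E'
from tins import *
a,K,C=shot("wrist","w10.png"); np.savez("w10.npz",a=a,K=K,C=C)
r=lid(a,K,C,"blue"); x,y=np.array(r[0])/1000
chain([[(x,y,.25,r[2]),(x,y,.2255,r[2])]]); print(get_state()['q'].round(2))
E
```

```text
blue otsu 96.0 n 3967 3298 lid rect mm [394.3 214.4] [57.5 57.8] 28.5
tcp [0.398  0.2137 0.3334] yaw 31.2 t 33.63 F [-0.   0.1 -0.1] op 0.452 ff 0.0
   [0.005, -0.0051, 0.1667, -0.0049, -0.0009, 0.0945] rows>= 2.0
   [0.005, -0.005, 0.2157, -0.0049, -0.0009, 0.0945] rows>= 0.6
 --
[-0.6   0.6   0.    2.15 -0.01  0.39 -0.04]
```

play_rows(rows=[[[0.005,-0.005,0.05,-0.004,0,0.094],[0.005,-0.005,0.11,-0.004,0,0.094],[0.005,-0.005,0.16,-0.004,0,0.094],[0.005,-0.005,0.19,-0.004,0,0.094],[0.005,-0.005,0.2157,-0.004,0,0.094],[0.005,-0.005,0.2157,-0.004,0,0.094],[0.005,-0.005,0.2157,-0.004,0,0.094]]])

```text
clock: 34.22
tool_pos: [0.3937, 0.2154, 0.2254]
eef_rot: [0.51, 0.86, -0.0, -0.001]
contact_force: [-0.8, 0.3, -0.9]
opening: 0.45
finger_force: 0.0
```

play_rows(rows=[[[0,0,0,0,0,0],[0,0,0,0,0,0],[0,0,0,0,0,0],[0,0,0,0,0,0],[0,0,0,0,0,0],[0,0,0,0,0,0],[0,0,0,0,0,0],[0,0,0,0,0,0]]], claw=1)

```text
clock: 34.88
tool_pos: [0.3933, 0.2163, 0.2261]
eef_rot: [0.51, 0.86, 0.0, -0.001]
contact_force: [-0.5, 0.4, 6.1]
opening: 0.156
finger_force: 45.0
```

play_rows(rows=[[[0,0,-0.02,0,0,0],[0,0,-0.05,0,0,0],[0,0,-0.1,0,0,0],[0,0,-0.16,0,0,0],[0,0,-0.22,0,0,0],[0,0,-0.25,0,0,0],[0,0,-0.25,0,0,0],[0,0,-0.25,0,0,0]]])

```text
clock: 35.55
tool_pos: [0.3934, 0.2162, 0.3512]
eef_rot: [0.51, 0.86, 0.001, -0.0]
contact_force: [0.2, 0.3, -3.1]
opening: 0.152
finger_force: 45.0
```

```bash
python3 - <<'E'
from h import *
t=cr(-33,-66); print(t)
chain([[(.44,.06,.35,14),(*t,.35,3.3)],[(*t,.26,3.3)]])
E
```

```text
(np.float64(0.49125769999999996), np.float64(-0.0876886))
tcp [0.3934 0.2162 0.3512] yaw 28.7 t 35.55 F [ 0.2  0.3 -3.1] op 0.152 ff 45.0
   [-0.3188, -0.0683, 0.0019, 0.0029, -0.0035, 0.514] rows>= 3.9
   [-0.6271, -0.1204, 0.0013, 0.0026, -0.0037, 0.8875] rows>= 3.7
 --
   [0.0, 0.0, 0.18, 0.0, 0.0, 0.0] rows>= 2.2
 --
```

play_rows(rows=[[[-0.07,-0.015,0,0.001,-0.001,0.12],[-0.14,-0.03,0,0.002,-0.002,0.25],[-0.22,-0.047,0,0.002,-0.003,0.37],[-0.317,-0.068,0,0.002,-0.003,0.51],[-0.4,-0.082,0,0.002,-0.003,0.61],[-0.48,-0.095,0,0.002,-0.003,0.72],[-0.55,-0.107,0,0.002,-0.003,0.8],[-0.6,-0.115,0,0.002,-0.003,0.86],[-0.6236,-0.1184,0,0.002,-0.003,0.887],[-0.6236,-0.1184,0,0.002,-0.003,0.887],[-0.6236,-0.1184,0.06,0.002,-0.003,0.887],[-0.6236,-0.1184,0.12,0.002,-0.003,0.887],[-0.6236,-0.1184,0.17,0.002,-0.003,0.887],[-0.6236,-0.1184,0.18,0.002,-0.003,0.887],[-0.6236,-0.1184,0.18,0.002,-0.003,0.887],[-0.6236,-0.1184,0.18,0.002,-0.003,0.887]]])

```text
clock: 36.88
tool_pos: [0.4912, -0.0844, 0.2604]
eef_rot: [0.686, 0.728, -0.001, -0.001]
contact_force: [-0.1, 0.6, -1.5]
opening: 0.153
finger_force: 45.0
```

```bash
python3 - <<'E'
from h import *
t=cr(-33,-64); print(t)
chain([[(*t,.2315,3.3)]])
E
```

```text
(np.float64(0.4911424999999999), np.float64(-0.08569199999999999))
tcp [ 0.4912 -0.0844  0.2604] yaw 3.4 t 36.88 F [-0.1  0.6 -1.5] op 0.153 ff 45.0
   [-0.0027, -0.0001, 0.0578, -0.0045, -0.0006, 0.0043] rows>= 0.7
 --
```

play_rows(rows=[[[-0.0025,0,0.02,0,0,0],[-0.0025,0,0.04,0,0,0],[-0.0025,0,0.05,0,0,0],[-0.0025,0,0.056,0,0,0],[-0.0025,0,0.058,0,0,0],[-0.0025,0,0.059,0,0,0],[-0.0025,0,0.059,0,0,0],[-0.0025,0,0.059,0,0,0]]])

```text
clock: 37.55
tool_pos: [0.4907, -0.0869, 0.232]
eef_rot: [0.686, 0.727, -0.001, -0.0]
contact_force: [-3.5, -0.2, 12.5]
opening: 0.159
finger_force: 45.0
```

play_rows(rows=[[[0,0,-0.001,0,0,0],[0,0,-0.001,0,0,0],[0,0,-0.001,0,0,0],[0,0,-0.001,0,0,0],[0,0,-0.001,0,0,0]]], claw=0.55)

```text
clock: 37.97
tool_pos: [0.4914, -0.0869, 0.2311]
eef_rot: [0.686, 0.727, -0.001, -0.0]
contact_force: [0.5, -0.9, -0.0]
opening: 0.454
finger_force: 0.0
```

play_rows(rows=[[[0,0,-0.05,0,0,0],[0,0,-0.12,0,0,0],[0,0,-0.2,0,0,0],[0,0,-0.24,0,0,0],[0,0,-0.24,0,0,0]]])

```text
clock: 38.38
tool_pos: [0.4927, -0.0871, 0.3552]
eef_rot: [0.687, 0.727, 0.002, 0.003]
contact_force: [-0.6, -0.9, -0.7]
opening: 0.452
finger_force: 0.0
```

```bash
python3 - <<'E'
from h import *
chain([[(.5151,.3513,.37,0)]])
E
```

```text
tcp [ 0.4927 -0.0871  0.3552] yaw 3.3 t 38.38 F [-0.6 -0.9 -0.7] op 0.452 ff 0.0
   [0.8728, 0.0951, -0.0307, 0.0139, 0.0036, 0.1147] rows>= 10.5
 --
```

play_rows(rows=[[[0.873,0.095,-0.03,0.008,0,0.115],[0.873,0.095,-0.03,0.008,0,0.115],[0.873,0.095,-0.03,0.008,0,0.115],[0.873,0.095,-0.03,0.008,0,0.115],[0.873,0.095,-0.03,0.008,0,0.115],[0.873,0.095,-0.03,0.008,0,0.115],[0.873,0.095,-0.03,0.008,0,0.115],[0.873,0.095,-0.03,0.008,0,0.115],[0.873,0.095,-0.03,0.008,0,0.115],[0.873,0.095,-0.03,0.008,0,0.115],[0.873,0.095,-0.03,0.008,0,0.115],[0.873,0.095,-0.03,0.008,0,0.115],[0.873,0.095,-0.03,0.008,0,0.115],[0.873,0.095,-0.03,0.008,0,0.115],[0.873,0.095,-0.03,0.008,0,0.115]]])

```text
clock: 39.63
tool_pos: [0.5141, 0.3496, 0.3654]
eef_rot: [0.708, 0.706, -0.003, -0.001]
contact_force: [0.3, -0.7, 0.3]
opening: 0.451
finger_force: 0.0
```

```bash
cat > cap.py <<'E'
from h import *
def cap(a,K,C,guess,zb=0.,vt=40):
    """cap centre xy. Dark silhouette; tool frame near aligned so image v is along camera tilt."""
    m=mask(a,[0,0,0],[180,255,vt]); m=cv2.morphologyEx(m,cv2.MORPH_OPEN,np.ones((3,3)))
    g=proj(K,C,np.array([*guess,.096])).round().astype(int)
    n,l,st,c=cv2.connectedComponentsWithStats(m)
    best=min(range(1,n),key=lambda i: np.hypot(*(c[i]-g)) if st[i,4]>150 else 1e9)
    x,y,w,h,A=st[best]; print("blob",st[best],"c",c[best].round(1),"guess",g)
    ys,xs=np.nonzero(l==best)
    f=plane(K,C,(xs[ys>=ys.max()-1].mean(),ys.max()+.5),.096+zb); nr=plane(K,C,(xs[ys<=ys.min()+1].mean(),ys.min()-.5),.062+zb)
    d=C[:3,1].copy(); d[2]=0; d/=np.linalg.norm(d)  # image-down direction on the ground
    s=np.cross([0,0,1],d)
    top=ys>ys.min()+.55*(ys.max()-ys.min())
    L=plane(K,C,(xs[top].min()-.5,ys[top].mean()),.096+zb);R_=plane(K,C,(xs[top].max()+.5,ys[top].mean()),.096+zb)
    c1=f-d*.013; c2=nr+d*.013; cm=(L+R_)/2
    print("far",c1.round(4),"near",c2.round(4),"lr",cm.round(4),"w",np.linalg.norm(L-R_).round(4))
    return c1,c2,cm
E
python3 - <<'E'
from cap import *
chain([])
a,K,C=shot("wrist","w11.png"); np.savez("w11.npz",a=a,K=K,C=C)
cap(a,K,C,(.5151,.3513))
# light lid disc
h=cv2.cvtColor(a,cv2.COLOR_BGR2HSV); g=proj(K,C,[.5151,.3513,.062]).round().astype(int); print(g)
print([(int(v),h[v,g[0]].tolist()) for v in range(g[1]-70,g[1]+70,5)])
print([(int(u),h[g[1]-25,u].tolist()) for u in range(g[0]-70,g[0]+70,6)])
E
```

```text
tcp [0.5141 0.3496 0.3654] yaw -0.1 t 39.63 F [ 0.3 -0.7  0.3] op 0.451 ff 0.0
blob [    0   243   512   141 24934] c [149.9 327.8] guess [257 186]
far [0.5133 0.1631 0.096 ] near [0.4478 0.2717 0.062 ] lr [0.5119 0.1773 0.096 ] w 0.4878
[257 175]
[(105, [30, 27, 150]), (110, [28, 31, 150]), (115, [30, 29, 149]), (120, [30, 31, 148]), (125, [30, 21, 120]), (130, [80, 9, 86]), (135, [15, 3, 149]), (140, [15, 4, 145]), (145, [15, 4, 144]), (150, [30, 4, 143]), (155, [21, 36, 49]), (160, [30, 20, 50]), (165, [35, 31, 49]), (170, [15, 11, 48]), (175, [20, 33, 47]), (180, [15, 23, 45]), (185, [38, 22, 47]), (190, [30, 3, 86]), (195, [36, 15, 86]), (200, [36, 37, 96]), (205, [33, 30, 93]), (210, [33, 27, 93]), (215, [32, 29, 133]), (220, [32, 28, 148]), (225, [32, 29, 147]), (230, [32, 30, 146]), (235, [33, 33, 147]), (240, [30, 28, 146])]
[(187, [30, 30, 144]), (193, [30, 28, 146]), (199, [30, 28, 147]), (205, [30, 30, 146]), (211, [33, 31, 147]), (217, [32, 30, 145]), (223, [32, 29, 143]), (229, [45, 4, 141]), (235, [40, 5, 146]), (241, [38, 7, 144]), (247, [15, 4, 143]), (253, [40, 5, 146]), (259, [40, 5, 142]), (265, [40, 5, 141]), (271, [30, 5, 142]), (277, [45, 4, 143]), (283, [30, 4, 126]), (289, [28, 31, 149]), (295, [30, 29, 149]), (301, [32, 29, 147]), (307, [30, 29, 147]), (313, [28, 29, 149]), (319, [30, 30, 146]), (325, [30, 28, 148])]
```

```bash
sed -i 's/vt=40/vt=66/; s/m=cv2.morphologyEx(m,cv2.MORPH_OPEN,np.ones((3,3)))/m[236:]=0; &/' cap.py; python3 - <<'E'
from cap import *
f=np.load("w11.npz"); a,K,C=f["a"],f["K"],f["C"]
cap(a,K,C,(.5151,.3513))
h=cv2.cvtColor(a,cv2.COLOR_BGR2HSV); m=((h[...,1]<16)&(h[...,2]>115)).astype(np.uint8)*255; m[:100]=0;m[230:]=0;m[:,:190]=0;m[:,330:]=0
m=cv2.morphologyEx(m,cv2.MORPH_OPEN,np.ones((3,3)))
for b in blobs(m,100): print(b)
ys,xs=np.nonzero(m); hull=cv2.convexHull(np.c_[xs,ys].astype(np.int32))[:,0]
W=np.array([plane(K,C,p,.062)[:2]*1000 for p in hull],np.float32); print(cv2.minEnclosingCircle(W), cv2.fitEllipse(W))
E
```

```text
blob [239 153  31  37 920] c [254.3 171.2] guess [257 186]
far [0.5126 0.361  0.096 ] near [0.5124 0.3588 0.062 ] lr [0.5124 0.356  0.096 ] w 0.0247
(1498, array([245.9, 153.6]), [array([246.5, 156. ]), array([41.8, 63.8]), np.float64(46.4)])
(318, array([276.5, 177.1]), [array([276.7, 178.7]), array([15.1, 29.6]), np.float64(10.3)])
((512.5233764648438, 360.6913757324219), 29.227319717407227) ((512.3804321289062, 360.8175048828125), (57.65983200073242, 57.940128326416016), 38.6423225402832)
```

```bash
python3 - <<'E'
from h import *
chain([[(.5125,.3607,.28,0),(.5125,.3607,.2325,0)]])
E
```

```text
tcp [0.5142 0.3496 0.3656] yaw -0.2 t 39.68 F [1.  1.  0.6] op 0.45 ff 0.0
   [0.0226, -0.0025, 0.1712, -0.0116, 0.0051, -0.0055] rows>= 2.1
   [0.0228, -0.0019, 0.2662, -0.0116, 0.0051, -0.0055] rows>= 1.1
 --
```

play_rows(rows=[[[0.0226,-0.002,0.04,-0.011,0.005,-0.005],[0.0226,-0.002,0.1,-0.011,0.005,-0.005],[0.0226,-0.002,0.17,-0.011,0.005,-0.005],[0.0226,-0.002,0.22,-0.011,0.005,-0.005],[0.0226,-0.002,0.25,-0.011,0.005,-0.005],[0.0226,-0.002,0.266,-0.011,0.005,-0.005],[0.0226,-0.002,0.266,-0.011,0.005,-0.005],[0.0226,-0.002,0.266,-0.011,0.005,-0.005]]])

```text
clock: 40.35
tool_pos: [0.5126, 0.3623, 0.2335]
eef_rot: [0.707, 0.708, 0.001, -0.0]
contact_force: [0.6, 0.9, -0.0]
opening: 0.45
finger_force: 0.0
```

play_rows(rows=[[[0,0,0,0,0,0],[0,0,0,0,0,0],[0,0,0,0,0,0],[0,0,0,0,0,0],[0,0,0,0,0,0],[0,0,0,0,0,0],[0,0,0,0,0,0],[0,0,0,0,0,0]]], claw=1)

```text
clock: 41.02
tool_pos: [0.5125, 0.3631, 0.2343]
eef_rot: [0.706, 0.708, 0.002, -0.0]
contact_force: [-1.0, -1.1, 6.8]
opening: 0.284
finger_force: 45.0
```

play_rows(rows=[[[0,0,-0.02,0,0,0],[0,0,-0.05,0,0,0],[0,0,-0.1,0,0,0],[0,0,-0.16,0,0,0],[0,0,-0.22,0,0,0],[0,0,-0.25,0,0,0],[0,0,-0.25,0,0,0],[0,0,-0.25,0,0,0]]])

```text
clock: 41.68
tool_pos: [0.5118, 0.3627, 0.3585]
eef_rot: [0.706, 0.708, 0.001, -0.001]
contact_force: [0.3, -0.9, -2.9]
opening: 0.285
finger_force: 45.0
```

```bash
python3 - <<'E'
from h import *
t=cr(-33,0); print(t)
chain([[(.50,.16,.357,2),(*t,.357,3.3),(*t,.27,3.3)]])
E
```

```text
(np.float64(0.48745609999999995), np.float64(-0.021800800000000002))
tcp [0.5118 0.3627 0.3585] yaw 0.2 t 41.68 F [ 0.3 -0.9 -2.9] op 0.285 ff 45.0
   [-0.4054, -0.0247, 0.002, 0.0018, -0.0051, -0.0639] rows>= 4.9
   [-0.7689, -0.0509, 0.001, 0.0019, -0.0051, -0.1092] rows>= 4.4
   [-0.7694, -0.051, 0.175, 0.0019, -0.0051, -0.1092] rows>= 2.1
 --
```

play_rows(rows=[[[-0.07,-0.005,0,0,-0.003,-0.02],[-0.15,-0.01,0,0.001,-0.005,-0.03],[-0.23,-0.015,0,0.001,-0.005,-0.04],[-0.31,-0.02,0,0.001,-0.005,-0.06],[-0.39,-0.025,0,0.001,-0.005,-0.06],[-0.47,-0.03,0,0.001,-0.005,-0.07],[-0.55,-0.036,0,0.001,-0.005,-0.08],[-0.63,-0.041,0,0.001,-0.005,-0.09],[-0.7,-0.046,0,0.001,-0.005,-0.1],[-0.745,-0.05,0,0.001,-0.005,-0.109],[-0.765,-0.051,0,0.001,-0.005,-0.109],[-0.765,-0.051,0.05,0.001,-0.005,-0.109],[-0.765,-0.051,0.11,0.001,-0.005,-0.109],[-0.765,-0.051,0.16,0.001,-0.005,-0.109],[-0.765,-0.051,0.175,0.001,-0.005,-0.109],[-0.765,-0.051,0.175,0.001,-0.005,-0.109],[-0.765,-0.051,0.175,0.001,-0.005,-0.109]]])

```text
clock: 43.1
tool_pos: [0.4876, -0.019, 0.2696]
eef_rot: [0.686, 0.727, -0.001, -0.0]
contact_force: [-0.5, -0.2, -1.1]
opening: 0.282
finger_force: 45.0
```

```bash
python3 - <<'E'
from h import *
t=cr(-33,2.3); print(t)
chain([[(*t,.240,3.3)]])
E
```

```text
(np.float64(0.48732361999999996), np.float64(-0.01950471))
tcp [ 0.4876 -0.019   0.2696] yaw 3.3 t 43.1 F [-0.5 -0.2 -1.1] op 0.282 ff 45.0
   [-0.0009, -0.0005, 0.0591, -0.003, 0.0006, 0.0014] rows>= 0.7
 --
```

play_rows(rows=[[[-0.001,0,0.02,0,0,0],[-0.001,0,0.04,0,0,0],[-0.001,0,0.05,0,0,0],[-0.001,0,0.056,0,0,0],[-0.001,0,0.059,0,0,0],[-0.001,0,0.06,0,0,0],[-0.001,0,0.06,0,0,0],[-0.001,0,0.06,0,0,0]]])

```text
clock: 43.77
tool_pos: [0.4873, -0.0204, 0.2403]
eef_rot: [0.687, 0.727, -0.0, 0.0]
contact_force: [-1.8, -0.3, 6.2]
opening: 0.283
finger_force: 45.0
```

Contact. Release, lift, go to the copper canister.

play_rows(rows=[[[0,0,0,0,0,0],[0,0,0,0,0,0],[0,0,0,0,0,0],[0,0,0,0,0,0],[0,0,0,0,0,0]]], claw=0.55)

```text
clock: 44.18
tool_pos: [0.4877, -0.0202, 0.2397]
eef_rot: [0.687, 0.727, -0.0, 0.0]
contact_force: [0.8, 0.3, 0.6]
opening: 0.451
finger_force: 0.0
```

play_rows(rows=[[[0,0,-0.05,0,0,0],[0,0,-0.12,0,0,0],[0,0,-0.2,0,0,0],[0,0,-0.24,0,0,0],[0,0,-0.24,0,0,0]]])

```text
clock: 44.6
tool_pos: [0.4889, -0.0203, 0.3637]
eef_rot: [0.687, 0.727, 0.003, 0.003]
contact_force: [0.7, -0.3, -0.7]
opening: 0.454
finger_force: 0.0
```

```bash
python3 - <<'E'
from h import *
chain([[(.4065,.338,.37,3)]])
E
```

```text
tcp [ 0.4889 -0.0203  0.3637] yaw 3.3 t 44.6 F [ 0.7 -0.3 -0.7] op 0.454 ff 0.0
   [0.7247, -0.1236, -0.0143, 0.0167, 0.002, 0.0092] rows>= 8.8
 --
```

play_rows(rows=[[[0.724,-0.124,-0.014,0.005,0,0.009],[0.724,-0.124,-0.014,0.005,0,0.009],[0.724,-0.124,-0.014,0.005,0,0.009],[0.724,-0.124,-0.014,0.005,0,0.009],[0.724,-0.124,-0.014,0.005,0,0.009],[0.724,-0.124,-0.014,0.005,0,0.009],[0.724,-0.124,-0.014,0.005,0,0.009],[0.724,-0.124,-0.014,0.005,0,0.009],[0.724,-0.124,-0.014,0.005,0,0.009],[0.724,-0.124,-0.014,0.005,0,0.009],[0.724,-0.124,-0.014,0.005,0,0.009],[0.724,-0.124,-0.014,0.005,0,0.009],[0.724,-0.124,-0.014,0.005,0,0.009]]])

```text
clock: 45.68
tool_pos: [0.4055, 0.3359, 0.366]
eef_rot: [0.689, 0.725, -0.002, -0.0]
contact_force: [-0.2, -0.8, -0.1]
opening: 0.45
finger_force: 0.0
```

```bash
python3 - <<'E'
from cap import *
a,K,C=shot("wrist","w12.png"); np.savez("w12.npz",a=a,K=K,C=C)
c1,c2,cm=cap(a,K,C,(.4065,.338))
h=cv2.cvtColor(a,cv2.COLOR_BGR2HSV); g=proj(K,C,[.4065,.338,.062]).round().astype(int); print(g)
print([(int(v),h[v,g[0]].tolist()) for v in range(g[1]-70,g[1]+60,6)])
m=mask(a,[4,90,60],[16,255,255]); m[236:]=0
for b in blobs(m,300): print(b)
chain([])
E
```

```text
blob [231 162  31  37 928] c [246.4 180.2] guess [257 185]
far [0.3979 0.3392 0.096 ] near [0.3978 0.3366 0.062 ] lr [0.3981 0.3343 0.096 ] w 0.0249
[256 175]
[(105, [28, 29, 143]), (111, [28, 30, 144]), (117, [28, 32, 144]), (123, [30, 29, 143]), (129, [30, 31, 142]), (135, [12, 143, 107]), (141, [12, 34, 98]), (147, [12, 155, 128]), (153, [11, 154, 126]), (159, [12, 160, 126]), (165, [16, 74, 45]), (171, [21, 75, 44]), (177, [23, 52, 44]), (183, [30, 44, 46]), (189, [18, 57, 45]), (195, [13, 135, 64]), (201, [12, 128, 82]), (207, [33, 32, 88]), (213, [28, 39, 91]), (219, [32, 33, 141]), (225, [28, 31, 139]), (231, [33, 33, 141])]
(2125, array([245.3, 169.3]), [array([247., 172.]), array([62., 64.]), np.float64(90.0)])
tcp [0.4056 0.3359 0.3662] yaw 2.8 t 45.73 F [ 0.5 -0.6  0.5] op 0.448 ff 0.0
```

```bash
python3 - <<'E'
from cap import *
f=np.load("w12.npz"); a,K,C=f["a"],f["K"],f["C"]
h=cv2.cvtColor(a,cv2.COLOR_BGR2HSV)
for vt in (70,112):
    m=((h[...,0]>3)&(h[...,0]<17)&(h[...,1]>90)&(h[...,2]>vt)).astype(np.uint8)*255; m[:142]=0; m[230:]=0;m[:,:180]=0;m[:,330:]=0
    m=cv2.morphologyEx(m,cv2.MORPH_OPEN,np.ones((3,3)))
    ys,xs=np.nonzero(m); hull=cv2.convexHull(np.c_[xs,ys].astype(np.int32))[:,0]
    W=np.array([plane(K,C,p,.062)[:2]*1000 for p in hull],np.float32); print(cv2.minEnclosingCircle(W), cv2.fitEllipse(W))
chain([[(.398,.3388,.28,2.8),(.398,.3388,.2335,2.8)]])
E
```

```text
((397.7390441894531, 339.02301025390625), 29.426223754882812) ((397.84124755859375, 338.9379577636719), (58.1165771484375, 58.620784759521484), 2.5527961254119873)
((397.63470458984375, 338.8460388183594), 28.916593551635742) ((397.6106262207031, 338.95672607421875), (57.12337112426758, 57.3332633972168), 115.65960693359375)
tcp [0.4056 0.3359 0.3662] yaw 2.8 t 45.73 F [ 0.5 -0.6  0.5] op 0.448 ff 0.0
   [0.007, -0.0144, 0.1724, -0.0064, 0.0047, 0.0016] rows>= 2.1
   [0.0072, -0.0141, 0.2654, -0.0064, 0.0047, 0.0016] rows>= 1.1
 --
```

play_rows(rows=[[[0.003,-0.016,0.04,-0.006,0.004,0],[0.003,-0.016,0.1,-0.006,0.004,0],[0.003,-0.016,0.17,-0.006,0.004,0],[0.003,-0.016,0.22,-0.006,0.004,0],[0.003,-0.016,0.25,-0.006,0.004,0],[0.003,-0.016,0.267,-0.006,0.004,0],[0.003,-0.016,0.267,-0.006,0.004,0],[0.003,-0.016,0.267,-0.006,0.004,0]]])

```text
clock: 46.4
tool_pos: [0.3972, 0.338, 0.2334]
eef_rot: [0.689, 0.725, 0.001, -0.0]
contact_force: [-0.2, 0.5, 0.3]
opening: 0.448
finger_force: 0.0
```

play_rows(rows=[[[0,0,0,0,0,0],[0,0,0,0,0,0],[0,0,0,0,0,0],[0,0,0,0,0,0],[0,0,0,0,0,0],[0,0,0,0,0,0],[0,0,0,0,0,0],[0,0,0,0,0,0]]], claw=1)

```text
clock: 47.07
tool_pos: [0.3973, 0.3389, 0.2341]
eef_rot: [0.688, 0.725, 0.002, -0.0]
contact_force: [1.5, -0.9, 6.8]
opening: 0.283
finger_force: 45.0
```

play_rows(rows=[[[0,0,-0.02,0,0,0],[0,0,-0.05,0,0,0],[0,0,-0.1,0,0,0],[0,0,-0.16,0,0,0],[0,0,-0.22,0,0,0],[0,0,-0.25,0,0,0],[0,0,-0.25,0,0,0],[0,0,-0.25,0,0,0]]])

```text
clock: 47.73
tool_pos: [0.3961, 0.3385, 0.3586]
eef_rot: [0.688, 0.726, 0.001, -0.001]
contact_force: [-0.6, 0.1, -2.5]
opening: 0.286
finger_force: 45.0
```

```bash
python3 - <<'E'
from h import *
t=cr(-33,66); print(t)
chain([[(.44,.20,.357,3),(*t,.357,3.3),(*t,.27,3.3)]])
E
```

```text
(np.float64(0.48365449999999993), np.float64(0.044086999999999994))
tcp [0.3961 0.3385 0.3586] yaw 3.1 t 47.73 F [-0.6  0.1 -2.5] op 0.286 ff 45.0
   [-0.2814, 0.0729, 0.0026, 0.0012, -0.0042, 0.0018] rows>= 3.5
   [-0.5974, 0.1435, 0.002, 0.0012, -0.0042, -0.0087] rows>= 3.9
   [-0.5978, 0.1434, 0.176, 0.0012, -0.0042, -0.0087] rows>= 2.1
 --
```

play_rows(rows=[[[-0.07,0.018,0,0,-0.003,0],[-0.14,0.036,0,0,-0.004,0],[-0.21,0.055,0,0,-0.004,0],[-0.28,0.073,0,0,-0.004,0],[-0.36,0.091,0,0,-0.004,0],[-0.44,0.109,0,0,-0.004,0],[-0.52,0.127,0,0,-0.004,-0.004],[-0.575,0.138,0,0,-0.004,-0.008],[-0.598,0.1434,0,0.001,-0.004,-0.008],[-0.598,0.1434,0.03,0.001,-0.004,-0.008],[-0.598,0.1434,0.09,0.001,-0.004,-0.008],[-0.598,0.1434,0.15,0.001,-0.004,-0.008],[-0.598,0.1434,0.175,0.001,-0.004,-0.008],[-0.598,0.1434,0.175,0.001,-0.004,-0.008],[-0.598,0.1434,0.175,0.001,-0.004,-0.008]]])

```text
clock: 48.98
tool_pos: [0.4831, 0.0438, 0.2687]
eef_rot: [0.687, 0.727, -0.002, -0.001]
contact_force: [0.1, 0.2, -2.0]
opening: 0.283
finger_force: 45.0
```

```bash
python3 - <<'E'
from h import *
t=cr(-33,66); print(t)
chain([[(*t,.240,3.3)]])
E
```

```text
(np.float64(0.48365449999999993), np.float64(0.044086999999999994))
tcp [0.4831 0.0438 0.2687] yaw 3.3 t 48.98 F [ 0.1  0.2 -2. ] op 0.283 ff 45.0
   [0.0006, 0.0014, 0.0575, -0.0093, 0.0019, -0.0017] rows>= 0.7
 --
```

play_rows(rows=[[[0,0.001,0.02,-0.004,0,0],[0,0.001,0.04,-0.004,0,0],[0,0.001,0.05,-0.004,0,0],[0,0.001,0.056,-0.004,0,0],[0,0.001,0.058,-0.004,0,0],[0,0.001,0.059,-0.004,0,0],[0,0.001,0.059,-0.004,0,0],[0,0.001,0.059,-0.004,0,0]]])

```text
clock: 49.65
tool_pos: [0.4845, 0.0439, 0.241]
eef_rot: [0.687, 0.727, 0.001, 0.001]
contact_force: [0.1, 0.6, -1.4]
opening: 0.284
finger_force: 45.0
```

play_rows(rows=[[[0,0,0.001,0,0,0],[0,0,0.002,0,0,0],[0,0,0.003,0,0,0],[0,0,0.003,0,0,0]]])

```text
clock: 49.98
tool_pos: [0.4848, 0.0437, 0.24]
eef_rot: [0.687, 0.727, 0.001, 0.001]
contact_force: [0.3, -1.3, 6.9]
opening: 0.286
finger_force: 45.0
```

play_rows(rows=[[[0,0,0,0,0,0],[0,0,0,0,0,0],[0,0,0,0,0,0],[0,0,0,0,0,0],[0,0,0,0,0,0]]], claw=0.55)

```text
clock: 50.4
tool_pos: [0.4844, 0.0439, 0.2391]
eef_rot: [0.687, 0.727, 0.0, 0.001]
contact_force: [0.2, 0.5, -0.0]
opening: 0.447
finger_force: 0.0
```

play_rows(rows=[[[0,0,-0.05,0,0,0],[0,0,-0.12,0,0,0],[0,0,-0.2,0,0,0],[0,0.06,-0.3,0,0,0],[0,0.08,-0.4,0,0,0],[0,0.08,-0.42,0,0,0],[0,0.08,-0.42,0,0,0],[0,0.08,-0.42,0,0,0],[0,0.08,-0.42,0,0,0]]])

```text
clock: 51.15
tool_pos: [0.5232, 0.0463, 0.4484]
eef_rot: [0.687, 0.727, -0.0, 0.0]
contact_force: [-0.3, -1.1, 0.2]
opening: 0.445
finger_force: 0.0
```

```bash
python3 - <<'E'
from tins import *
a,K,C=shot("wrist","w13.png"); np.savez("w13.npz",a=a,K=K,C=C)
cv2.imwrite("pics/w13b.png",cv2.resize(a[30:300,100:420],None,fx=2,fy=2))
for n in HS: lid(a,K,C,n,zoff=.006)
chain([])
for n,c in (("red",cr(33,-66)),("blue",cr(-33,-66)),("green",cr(33,33))): print(n,np.round(c,4))
E
```

```text
red otsu 110.0 n 1452 1003 lid rect mm [555.9 -79.6] [53.9 49.2] 3.3
blue otsu 97.0 n 973 622 lid rect mm [499.6 -84.4] [37.8 49.7] 4.3
green otsu 87.0 n 4286 4052 lid rect mm [552.   14.2] [ 56.4 121.6] 3.2
tcp [0.523  0.0462 0.4478] yaw 3.3 t 51.2 F [-0.3 -0.3 -0.7] op 0.449 ff 0.0
red [ 0.5571 -0.0839]
blue [ 0.4913 -0.0877]
green [0.5514 0.0149]
```

View pics/w13b.png

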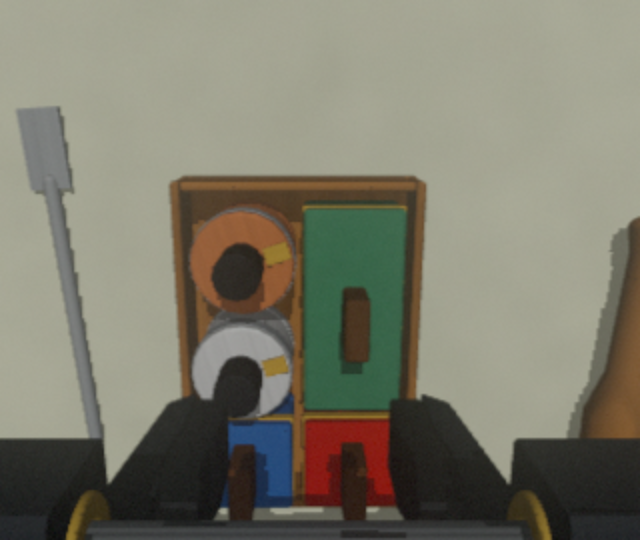

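```bash
python3 - <<'E'
from h import *
chain([[(.57,-.05,.45,-20)],[(.62,-.15,.45,-45)],[(.6634,-.2664,.44,-70)],[(.6634,-.2664,.43,-93.8)]])
E
```

```text
tcp [0.523  0.0462 0.4478] yaw 3.3 t 51.2 F [-0.3 -0.3 -0.7] op 0.449 ff 0.0
   [-0.1975, 0.0829, -0.0044, -0.0034, 0.0026, 0.812] rows>= 3.2
 --
   [-0.1537, 0.1624, 0.0, 0.0, 0.0, 0.8727] rows>= 3.5
 --
   [-0.1032, 0.226, 0.02, 0.0, 0.0, 0.8727] rows>= 3.5
 --
   [0.0, 0.0, 0.02, 0.0, 0.0, 0.8308] rows>= 3.3
 --
```

play_rows(rows=[[[-0.197,0.083,-0.004,0,0,0.812],[-0.197,0.083,-0.004,0,0,0.812],[-0.197,0.083,-0.004,0,0,0.812],[-0.197,0.083,-0.004,0,0,0.812],[-0.197,0.083,-0.004,0,0,0.812]]], claw=0.3)

```text
clock: 51.62
tool_pos: [0.5706, -0.051, 0.4493]
eef_rot: [0.82, 0.572, -0.001, -0.0]
contact_force: [0.1, 0.8, -0.8]
opening: 0.701
finger_force: 0.0
```

play_rows(rows=[[[-0.154,0.162,0,0,0,0.873],[-0.154,0.162,0,0,0,0.873],[-0.154,0.162,0,0,0,0.873],[-0.154,0.162,0,0,0,0.873],[-0.154,0.162,0,0,0,0.873]]])

```text
clock: 52.03
tool_pos: [0.6205, -0.1497, 0.4497]
eef_rot: [0.924, 0.382, -0.001, -0.0]
contact_force: [-0.1, 1.0, -0.9]
opening: 0.696
finger_force: 0.0
```

play_rows(rows=[[[-0.103,0.226,0.02,0,0,0.873],[-0.103,0.226,0.02,0,0,0.873],[-0.103,0.226,0.02,0,0,0.873],[-0.103,0.226,0.02,0,0,0.873],[-0.103,0.226,0.02,0,0,0.873]]])

```text
clock: 52.45
tool_pos: [0.664, -0.2663, 0.4394]
eef_rot: [0.985, 0.173, -0.001, -0.001]
contact_force: [0.0, 1.2, 0.4]
opening: 0.704
finger_force: 0.0
```

play_rows(rows=[[[0,0,0.02,0,0,0.831],[0,0,0.02,0,0,0.831],[0,0,0.02,0,0,0.831],[0,0,0.02,0,0,0.831],[0,0,0.02,0,0,0.831],[0,0,0.02,0,0,0.831],[0,0,0.02,0,0,0.831]]])

```text
clock: 53.03
tool_pos: [0.6645, -0.2643, 0.4315]
eef_rot: [1.0, -0.031, 0.001, -0.001]
contact_force: [-0.2, -0.2, -0.0]
opening: 0.7
finger_force: 0.0
```

```bash
python3 - <<'E'
from h import *
a,K,C=shot("wrist","w14.png")
# wooden handle top: tan colour
m=mask(a,[8,70,70],[20,200,255]); m[240:]=0
for b in blobs(m,150)[:3]: print(b,plane(K,C,b[1],.221).round(4))
chain([[(.6634,-.2664,.36,-93.8),(.6634,-.2664,.348,-93.8)]])
E
```

```text
(3228, array([ 61.9, 103.3]), [array([ 56.1, 103.4]), array([ 37.6, 113.5]), np.float64(87.1)]) [ 0.7385 -0.1585  0.221 ]
(2542, array([ 84. , 222.8]), [array([ 78.5, 230.6]), array([ 31.9, 157.7]), np.float64(83.5)]) [ 0.6654 -0.1558  0.221 ]
(1206, array([257.8, 205.5]), [array([258., 204.]), array([50., 32.]), np.float64(90.0)]) [ 0.6702 -0.2662  0.221 ]
tcp [ 0.6644 -0.2648  0.4317] yaw -93.6 t 53.08 F [ 0.6 -0.9  0. ] op 0.7 ff 0.0
   [-0.002, 0.0034, 0.1433, -0.0021, -0.0035, 0.0062] rows>= 1.7
   [-0.002, 0.0034, 0.1673, -0.0021, -0.0035, 0.0062] rows>= 0.3
 --
```

play_rows(rows=[[[-0.002,0.003,0.06,0,-0.003,0],[-0.002,0.003,0.11,0,-0.003,0],[-0.002,0.003,0.15,0,-0.003,0],[-0.002,0.003,0.167,0,-0.003,0],[-0.002,0.003,0.167,0,-0.003,0],[-0.002,0.003,0.167,0,-0.003,0]]])

```text
clock: 53.58
tool_pos: [0.6635, -0.2677, 0.3487]
eef_rot: [0.999, -0.033, 0.0, 0.0]
contact_force: [0.2, 0.1, 0.6]
opening: 0.702
finger_force: 0.0
```

play_rows(rows=[[[0,0,0,0,0,0],[0,0,0,0,0,0],[0,0,0,0,0,0],[0,0,0,0,0,0],[0,0,0,0,0,0],[0,0,0,0,0,0],[0,0,0,0,0,0],[0,0,0,0,0,0],[0,0,0,0,0,0],[0,0,0,0,0,0]]], claw=1, squeeze=20)

```text
clock: 54.42
tool_pos: [0.6634, -0.2673, 0.3484]
eef_rot: [0.999, -0.033, 0.0, -0.0]
contact_force: [-1.1, 2.1, 3.0]
opening: 0.242
finger_force: 20.0
```

play_rows(rows=[[[-0.0004,-0.014,0,0,0,-0.103],[-0.0014,-0.0277,0,0,0,-0.205],[-0.0032,-0.0414,0,0,0,-0.308],[-0.0057,-0.055,0,0,0,-0.41],[-0.0088,-0.0685,0,0,0,-0.513],[-0.0127,-0.0818,0,0,0,-0.615],[-0.0172,-0.0948,0,0,0,-0.718],[-0.0224,-0.1077,0,0,0,-0.82],[-0.0224,-0.1077,0,0,0,-0.82]]])

```text
clock: 55.17
tool_pos: [0.6556, -0.2121, 0.3484]
eef_rot: [0.985, 0.172, 0.0, -0.0]
contact_force: [-0.1, 1.8, 1.1]
opening: 0.24
finger_force: 20.0
```

```bash
python3 - <<'E'
from h import *
chain([])
p=get_state()['tool_pos'][:2]-[.5283,-.258]; print(np.linalg.norm(p),np.degrees(np.arctan2(p[0],p[1])))
E
```

```text
tcp [ 0.6556 -0.2121  0.3484] yaw -70.2 t 55.17 F [-0.1  1.8  1.1] op 0.24 ff 20.0
0.13536166630919813 70.17230818840204
```

play_rows(rows=[[[-0.0004,-0.014,0,0,0,-0.103],[-0.0014,-0.0277,0,0,0,-0.205],[-0.0032,-0.0414,0,0,0,-0.308],[-0.0057,-0.055,0,0,0,-0.41],[-0.0088,-0.0685,0,0,0,-0.513],[-0.0127,-0.0818,0,0,0,-0.615],[-0.0172,-0.0948,0,0,0,-0.718],[-0.0224,-0.1077,0,0,0,-0.82],[-0.0224,-0.1077,0,0,0,-0.82]]])

```text
clock: 55.92
tool_pos: [0.6268, -0.1655, 0.3484]
eef_rot: [0.93, 0.368, 0.0, -0.0]
contact_force: [-1.1, 2.4, 2.4]
opening: 0.241
finger_force: 20.0
```

play_rows(rows=[[[-0.0004,-0.014,0,0,0,-0.103],[-0.0014,-0.0277,0,0,0,-0.205],[-0.0032,-0.0414,0,0,0,-0.308],[-0.0057,-0.055,0,0,0,-0.41],[-0.0088,-0.0685,0,0,0,-0.513],[-0.0127,-0.0818,0,0,0,-0.615],[-0.0172,-0.0948,0,0,0,-0.718],[-0.0224,-0.1077,0,0,0,-0.82],[-0.0224,-0.1077,0,0,0,-0.82]]])

```text
clock: 56.67
tool_pos: [0.5816, -0.1343, 0.3483]
eef_rot: [0.836, 0.549, -0.0, -0.0]
contact_force: [-0.4, 1.8, 2.9]
opening: 0.243
finger_force: 20.0
```

```bash
python3 - <<'E'
from h import *
chain([[(.5257,-.1221,.3481,0)]])
p=get_state()['tool_pos'][:2]-[.5283,-.258]; print(np.linalg.norm(p),np.degrees(np.arctan2(p[0],p[1])))
E
```

```text
tcp [ 0.5816 -0.1343  0.3483] yaw -23.4 t 56.67 F [-0.4  1.8  2.9] op 0.243 ff 20.0
   [-0.0221, -0.1123, 0.0005, -0.0013, -0.001, -0.8163] rows>= 3.3
 --
0.134734368019628 23.31570933029228
```

play_rows(rows=[[[-0.0004,-0.014,0,0,0,-0.103],[-0.0014,-0.0277,0,0,0,-0.205],[-0.0032,-0.0414,0,0,0,-0.308],[-0.0057,-0.055,0,0,0,-0.41],[-0.0088,-0.0685,0,0,0,-0.513],[-0.0127,-0.0818,0,0,0,-0.615],[-0.0172,-0.0948,0,0,0,-0.718],[-0.0224,-0.1077,0,0,0,-0.816],[-0.0235,-0.1123,0,0,0,-0.816],[-0.0235,-0.1123,0,0,0,-0.816],[-0.0235,-0.1123,0,0,0,-0.816],[-0.0235,-0.1123,0,0,0,-0.816]]])

```text
clock: 57.67
tool_pos: [0.5262, -0.1233, 0.3483]
eef_rot: [0.708, 0.707, -0.0, 0.0]
contact_force: [-0.4, 2.0, 4.5]
opening: 0.236
finger_force: 20.0
```

```bash
python3 - <<'E'
from h import *
chain([[(.5257,-.1221,.3481,0)]])
E
```

```text
tcp [ 0.5262 -0.1233  0.3483] yaw -0.1 t 57.67 F [-0.4  2.   4.5] op 0.236 ff 20.0
   [0.0024, -0.001, 0.0003, 0.0007, 0.0017, -0.0029] rows>= 0.0
 --
```

play_rows(rows=[[[0.001,-0.0015,0,0,0,0],[0.001,-0.0015,0,0,0,0],[0.001,-0.0015,0,0,0,0],[0.001,-0.0015,0,0,0,0]]])

```text
clock: 58.0
tool_pos: [0.5258, -0.1232, 0.3483]
eef_rot: [0.707, 0.707, 0.0, 0.001]
contact_force: [3.0, -1.2, 3.2]
opening: 0.241
finger_force: 20.0
```

play_rows(rows=[[[0.001,0,0,0,0,0],[0.001,0,0,0,0,0],[0.001,0,0,0,0,0],[0.001,0,0,0,0,0],[0.001,0,0,0,0,0],[0.001,0,0,0,0,0],[0.001,0,0,0,0,0]]], claw=0.4)

```text
clock: 58.58
tool_pos: [0.525, -0.1221, 0.348]
eef_rot: [0.707, 0.707, -0.0, 0.0]
contact_force: [-0.5, -0.1, 0.5]
opening: 0.599
finger_force: 0.0
```

play_rows(rows=[[[0,0,-0.05,0,0,0],[0,0,-0.12,0,0,0],[0,0,-0.2,0,0,0],[0,0,-0.28,0,0,0],[0,0,-0.3,0,0,0],[0.3,-0.2,-0.32,0,0,0],[0.6,-0.2,-0.32,0,0,0],[0.8,-0.2,-0.32,0,0,0],[0.8,-0.2,-0.32,0,0,0],[0.8,-0.2,-0.32,0,0,0],[0.8,-0.2,-0.32,0,0,0],[0.8,-0.2,-0.32,0,0,0],[0.8,-0.2,-0.32,0,0,0],[0.8,-0.2,-0.32,0,0,0],[0.8,-0.2,-0.32,0,0,0],[0.8,-0.2,-0.32,0,0,0]]])

```text
clock: 59.92
tool_pos: [0.4217, 0.2868, 0.5078]
eef_rot: [0.702, 0.712, 0.002, -0.002]
contact_force: [-0.6, 0.9, -0.3]
opening: 0.605
finger_force: 0.0
```

```bash
python3 - <<'E'
from h import *
chain([])
b=cv2.imread("pics/top0.png"); a,K,C=shot("top","t_end.png")
for n,lo,hi in (("handle",[8,70,90],[22,200,255]),("red",[0,150,60],[4,255,255]),("potgreen",[50,80,30],[90,255,255]),("pestle",[5,140,60],[14,255,255])):
    for nm,i in (("before",b),("after",a)):
        m=mask(i,lo,hi); m[:,:210]=0; m[280:]=0; m[:115]=0; m[:,430:]=0
        print(n,nm,[(x[0],x[1].tolist()) for x in blobs(m,25)[:4]])
d=cv2.absdiff(a,b).max(2); d[:,:210]=0; m=((d>40)*255).astype(np.uint8); print([(x[0],x[1].tolist()) for x in blobs(m,15)[:10]])
E
```

```text
tcp [0.4217 0.2868 0.5078] yaw 0.8 t 59.92 F [-0.6  0.9 -0.3] op 0.605 ff 0.0
handle before [(59, [335.9, 225.4]), (32, [294.7, 190.6])]
handle after [(34, [294.8, 190.2]), (34, [335.9, 229.0])]
red before [(53, [325.9, 190.7])]
red after [(48, [345.2, 219.8])]
potgreen before [(1596, [386.8, 220.0])]
potgreen after [(1596, [386.8, 220.0])]
pestle before [(310, [257.5, 127.3])]
pestle after [(300, [257.4, 127.3])]
[(6422, [330.7, 284.0]), (3170, [265.5, 315.8]), (198, [242.0, 253.5]), (86, [343.6, 220.7]), (54, [324.7, 190.2])]
```

```bash
python3 - <<'E'
from h import *
b=cv2.imread("pics/top0.png"); a=cv2.imread("pics/t_end.png")
d=cv2.absdiff(a,b).max(2); print([(x[1].tolist(),[np.array(y).tolist() for y in x[2]]) for x in blobs(((d>40)*255).astype(np.uint8),100) if x[1][0]>210])
g=lambda i:cv2.cvtColor(i,cv2.COLOR_BGR2GRAY)
for u in (218,232,250,265,278): print(u,g(b)[238:258,u].tolist(),g(a)[238:258,u].tolist())
E
```

```text
[([330.7, 284.0], [[314.0, 277.7], [186.0, 93.8], 50.0]), ([211.5, 308.6], [[203.5, 309.0], [236.2, 43.3], 10.1]), ([242.0, 253.5], [[240.0, 253.5], [9.0, 26.0], 90.0])]
218 [105, 105, 105, 106, 107, 107, 107, 99, 85, 78, 79, 79, 78, 76, 78, 77, 82, 100, 105, 106] [105, 105, 107, 107, 107, 108, 108, 102, 86, 78, 79, 80, 80, 77, 78, 78, 82, 100, 106, 107]
232 [104, 104, 104, 105, 105, 105, 106, 106, 107, 80, 72, 71, 70, 98, 107, 105, 105, 104, 105, 105] [60, 59, 59, 59, 60, 60, 60, 61, 60, 49, 56, 46, 45, 56, 61, 60, 59, 60, 61, 59]
250 [106, 105, 107, 105, 106, 106, 106, 76, 67, 70, 70, 96, 106, 107, 105, 107, 107, 106, 105, 107] [61, 60, 61, 60, 60, 61, 61, 58, 69, 71, 54, 56, 61, 60, 60, 60, 60, 60, 59, 61]
265 [105, 106, 106, 105, 106, 86, 70, 74, 64, 96, 106, 106, 106, 106, 106, 108, 108, 108, 108, 108] [60, 58, 83, 102, 106, 88, 71, 74, 67, 96, 108, 107, 108, 108, 108, 108, 109, 109, 109, 109]
278 [105, 105, 105, 106, 82, 71, 72, 73, 97, 106, 106, 105, 105, 107, 107, 107, 107, 108, 108, 108] [60, 60, 59, 59, 46, 41, 39, 42, 76, 102, 108, 106, 107, 108, 107, 109, 109, 109, 109, 109]
```

Only the arm's shadow has changed there; the rod has not moved. Handing in.

```bash
python3 -c "
from plant import *
print(finish_job())"
```

```text
the job is handed in; nothing more can be done
None
```

The job is handed in at about 60 s of robot time: the pin is parked in the notch, all five tins stand in the crate, the pan is back over it within measurement error, and the pot, pestle and rod have not moved.

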